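# Exchange the tube block that is boxed in between two cartons

## Task

Load the mixer with the fresh samples: the wooden tube block that holds two capped microtubes stands boxed in, in the middle bay of the white supply tray, with a carton close in front of it and another close behind it. Lift both cartons out and stand them aside on the flat steel tray, then exchange the blocks, so that the loaded one sits flat inside the corner angles on top of the mixer and the empty one from the mixer stands in the middle bay of the tray in its place. Finally put each carton back upright in the bay where it stood; keep the loaded block level all the time, and leave the dropper bottle and the petri dish beside the tray where they are.

Things in the scene. Friction and masses are not known exactly. Their poses are not given: they have to be found in the camera images.
- loaded_block: Wooden tube block, 38 (x) x 105 (y) x 36 mm high, four holes in a row along y; a capped microtube with yellow lid is fixed in each of the two end holes and stands 14 mm over the block; the middle holes are free. Origin: centre of underside, z up. Grasp across the 38 mm sides, at the middle. 0.11 kg. Starts in the middle bay of the supply tray.
- empty_block: Same kind of wooden tube block, 38 (x) x 105 (y) x 36 mm high, without tubes. Origin: centre of underside, y along its length. Grasp across the 38 mm sides. 0.11 kg. Starts in the nest of the mixer.
- carton_a: Larger closed white carton, 50 (x) x 140 (y) x 75 mm high. Origin: centre of underside, y along its length. Grasp across the 50 mm depth, above the height of the block beside it. About 0.08 kg. Starts in the front or the rear bay of the supply tray.
- carton_b: Smaller closed white carton, 45 (x) x 100 (y) x 60 mm high. Origin: centre of underside, y along its length. Grasp across the 45 mm depth, above the height of the block beside it. About 0.07 kg. Starts in the other outer bay of the supply tray.
- supply_tray: White tray, fixed, 186 (x) x 182 (y) mm over its 18 mm high rim; floor 4 mm above the worktop. Three bays, one behind another, between grey lines: front centred at x = -50 mm, middle 0, rear +50, all at y = 0; things stand with their length along y, 6 to 9 mm apart, too little for a finger. Origin: centre of underside; x points away from the robot.
- mixer: Block mixer, fixed: white base 124 (x) x 156 (y) mm, display and knob on its front (-x); on top an aluminium plate, upper face 55 mm above the worktop, with four steel corner angles 9 mm high: a nest of 50 (x) x 117 (y) mm for one block, length along y, open at the middle of the long sides. Origin: centre of underside; the nest is centred over it.
- steel_tray: Flat stainless tray, fixed, 160 (x) x 244 (y) mm, empty at the start: the side area. Floor 11 mm above the worktop, rim 5 mm higher. Origin: centre of its foot plane. Room for three things along its y, at y = -85, 0 and +85 mm, length along x. Behind it and the mixer stands an analyser 0.22 m high (world x > 0.58, y -0.33 to 0.18); right of y = -0.42 a tall black box.
- reagent_bottle: Dropper bottle, 35 mm across, 86 mm high, standing on the worktop to the right of the tray (tray y about -126 mm). Origin: centre of underside. Leave alone.
- petri_dish: Closed petri dish, 58 mm across, 12 mm high, lying on the worktop to the left of the tray (tray y about +130 mm). Origin: centre of underside. Leave alone.
Things that resemble listed ones, but are neither listed nor needed, are in the scene too. Leave any purple look-alike of the carton_a alone.

How it is judged:
On the way, in this order (a step that is already met when the one before it is completed fails the run):
1. both cartons stand upright on the steel tray (x of carton_a in the frame of steel_tray between -0.075 and 0.075 m and y of carton_a in the frame of steel_tray between -0.115 and 0.115 m and z of carton_a in the frame of steel_tray between 0.006 and 0.016 m and angle between each of carton_a, carton_b's own z axis and vertical below 0.1 rad and x of carton_b in the frame of steel_tray between -0.075 and 0.075 m and y of carton_b in the frame of steel_tray between -0.115 and 0.115 m and z of carton_b in the frame of steel_tray between 0.006 and 0.016 m), for 0.2 s.
2. the loaded block sits flat in the nest of the mixer (x of loaded_block in the frame of mixer between -0.009 and 0.009 m and y of loaded_block in the frame of mixer between -0.009 and 0.009 m and z of loaded_block in the frame of mixer between 0.05 and 0.06 m and angle between loaded_block's own z axis and vertical below 0.1 rad and angle between the y axis of loaded_block and the y axis of mixer, either way round below 0.2 rad), for 0.2 s.
At the end, for the whole second after the job is handed in: Loaded block flat in the mixer's nest (within 9 mm of its centre, 0.2 rad); empty block flat in the tray's middle bay (12 mm, 0.15 rad); each carton upright within 15 mm of where it stood, square to the tray within 0.15 rad; all at rest (all of step 2 and x of empty_block in the frame of supply_tray between -0.012 and 0.012 m and y of empty_block in the frame of supply_tray between -0.012 and 0.012 m and z of empty_block in the frame of supply_tray between 0 and 0.009 m and angle between each of empty_block, carton_a, carton_b's own z axis and vertical below 0.1 rad and angle between the y axis of each of empty_block, carton_a, carton_b and the y axis of supply_tray, either way round below 0.15 rad and distance of each of carton_a, carton_b from where it was at the start of the episode below 0.015 m and linear speed of each of loaded_block, empty_block, carton_a, carton_b below 0.02 m/s); the robot touches nothing.
It fails at once if the loaded block is tilted more than 0.45 rad (angle between loaded_block's own z axis and vertical above 0.45 rad).
It fails at once if the dropper bottle or the petri dish is moved by more than 25 mm or the bottle is knocked over (distance of any of reagent_bottle, petri_dish from where it was at the start of the episode above 0.025 m or angle between reagent_bottle's own z axis and vertical above 0.6 rad).
It also fails if it takes over 144 s, if anything falls off the work surface, if the arm or the gripper's body presses on something with over 40 N, if the wrist force passes 120 N, or if a joint passes its speed limit or range.

## Robot

A 7-joint arm with a two-finger parallel gripper is mounted at the origin on a cart in front of the work surface, level with it; the furniture and walls round the work are solid. World frame = base frame: x ahead of the robot, y to its left, z up, the work surface at z = 0. Lengths are in m, angles in rad, forces in N, time in s.
With the tool pointing down it reaches from about 0.425 to 0.825 m from the base axis. Payload 3.6 kg.
Tool frame: the origin (TCP) lies on the centre line of the jaws, within the pads' length; the fingertips stand 11 mm ahead of it and the grasp point (between the pads) lies 8 mm behind it (bot.tips_ahead is the distance from the TCP to the fingertips, in m); z points along the fingers, y is the line along which they close (so a half turn about z gives the same grasp; the last joint's range is limited). The gripper opens to 85 mm and grips with 20 to 120 N. Pads are 22 mm wide; open, the fingers measure 114 mm over their backs; the gripper's body (76 mm by 85 mm) begins 54 mm behind the grasp point. The pads swing forward as they close: fully open they stand 13 mm farther back than shut.
Start: joints at [1.143, 0.615, -0.013, 1.423, 0.008, 1.103, -0.04], TCP at [0.254, -0.598, 0.242] pointing down, gripper open.
Joint ranges: [-3.12, 3.12], [-0.3, 2.06], [-1.34, 1.32], [0.26, 2.42], [-1.36, 4.5], [0.01, 1.98], [-2.84, 2.84]. Speed limits (rad/s): [2.79, 2.79, 3.14, 3.14, 3.14, 3.14, 3.14].

## Interface

Orientations are given as a unit quaternion [w, x, y, z].
In Python, from station import bot, optics gives the robot as it stands.
- The arm moves only by the tool jog_arm, never from a script. Its argument "series" is a list of rows, each an object of numbers: "x", "y", "z": the shift along the tool's x, y, z in mm; "spin": the turn about the tool's z in rad. In form: [{"x": .., "y": .., "z": .., "spin": ..}, ...]. A call has 1 to 12 rows; each row is the pose to reach, as a shift and turn from the pose commanded when the call began, along the tool's axes at that moment; what a row does not reach only later rows make up. A row lasts 1/10 s, in which the tool goes at most 50 mm and 8.59 degrees, less where a joint would pass 70% of its speed; a pose out of reach is approached as far as the arm can. A call with a gripper value outside its range is refused whole. "fingers" is the opening in per cent of the stroke, from 0 (shut) to 100 (fully open), set as the call begins (left out, the last holds). The fingers move at their own pace and stop on an object; "newtons" is the grip in N (left out, the last holds). Time passes only in rows, so rows that repeat a pose let the fingers close. It gives the time, the measured TCP pose, the force, the opening and the grip force at its end, in the units of the state.
- bot.get_state(): the state, without advancing time (a new reading comes with each control period).
- optics.get_image(name): name is "scene" or "top"; returns a dict with "color" (400x640x3 uint8, blue, green, red), "fx", "fy", "cx", "cy" (pixels), "k1" (the pictures are not rectified: a ray, as slopes to the right and down, at radius r is drawn at 1 + k1 r^2 times it, then the intrinsics apply), "position" and "orientation" of the camera in the world. Camera axes: x right, y up, looking along -z (the intrinsics and any distortion apply to the point x, -y, -z); pixel columns grow to the right and rows downward; lengths in m; the calibration is good to about 2 mm. A picture is of the moment at which its call begins. There is no depth.
- bot.close_job(): hands the job in; it is judged then, once.
Trained networks look in a picture, given as the dict that the camera call returned (one of the last four; its "shot" number tells which), for a name from the list of things; names that differ only in an ending like _2 or _b are one class to them, and where a whole thing is asked for, a point or a joint stands for the part that bears it (a point fixed in the world has none). Each returns a list of dicts, best first, with "confidence" (0 to 1); they miss things now and then, are a little off and sometimes report something else, mostly with a low value. They report only what shows in the picture. A call takes as long as a camera call. They do not tell look-alikes from the thing itself.
- optics.trace(picture, name): "mask" (400x640 bool, what is visible of it) and "bbox" ([centre column, centre row, width, height] in pixels, round what is visible of it).
The state is a dict: "t": time; "joint_positions": joint angles; "dq": joint speeds; "joint_torque": joint torques, N m; "tool_pos": TCP position; "tool_rot": TCP orientation; "ft_force": force on the tool from outside, world axes, zero at the start; "moment": the same for the moment, N m; "opening": finger opening in m; "finger_force": force on a finger pad.
Only numpy, scipy, OpenCV 4.12 (cv2) and the standard library are available. Lean on these libraries where they do the work, as an engineer would, in place of code of your own. Each camera call takes 0.05 s, during which the arm holds its last target. There are 200 camera calls.

## Working session

There is one attempt and no reset: what is moved stays moved. The work goes in short steps, Python scripts to look and compute and a tool call to move; the robot and the scene stay as the last step left them, time stands still between calls to the robot, and variables do not carry over. Pictures are saved under pics/ and viewed, at most 14 in all, crops included, and the job is handed in when it is done.

Besides the shell and the picture viewer there is one more tool, called after "Emit:" by a JSON object that holds its "name" and its "arguments". jog_arm: Moves the arm, as the interface text tells. Its arguments: {"type":"object","properties":{"series":{"type":"array","items":{"type":"object","properties":{"x":{"type":"number"},"y":{"type":"number"},"z":{"type":"number"},"spin":{"type":"number"}}}},"fingers":{"type":"number"},"newtons":{"type":"number"}},"required":["series"]}

```bash
mkdir -p pics; ls
python3 - <<'E'
from station import bot, optics
import cv2
s=bot.get_state(); print({k:s[k] for k in('t','tool_pos','tool_rot','opening','ft_force')},bot.tips_ahead)
for n in('scene','top'):
    p=optics.get_image(n); cv2.imwrite(f'pics/{n}0.png',p['color'])
    print(n,{k:v for k,v in p.items() if k!='color'})
    for o in('loaded_block','empty_block','carton_a','carton_b','supply_tray','mixer','steel_tray','reagent_bottle','petri_dish'):
        print(o,[(round(d['confidence'],2),[round(float(v)) for v in d['bbox']]) for d in optics.trace(p,o)])
E
```

```text
pics
{'t': 0.0, 'tool_pos': array([ 0.25333389, -0.59777566,  0.24114127]), 'tool_rot': array([-1.28175275e-03,  9.79978700e-01,  1.99098052e-01, -2.65115996e-04]), 'opening': 0.08562306807625823, 'ft_force': array([-0.55165726,  0.24216049,  0.60723709])} 0.011
scene {'fx': 361.71721962062935, 'fy': 361.71721962062935, 'cx': 315.6170819326694, 'cy': 200.09220190011365, 'k1': -0.04604138773619839, 'position': array([-0.1027745 ,  0.78267443,  0.90517405]), 'orientation': array([-0.39094686, -0.15876131,  0.35403681,  0.83463365]), 'shot': 1}
loaded_block [(0.85, [288, 230, 20, 33])]
empty_block [(0.62, [373, 189, 30, 27]), (0.59, [275, 224, 35, 46])]
carton_a [(0.97, [276, 224, 39, 47]), (0.84, [305, 230, 22, 39]), (0.78, [193, 299, 61, 33])]
carton_b [(0.97, [276, 224, 39, 47]), (0.84, [305, 230, 22, 39]), (0.78, [193, 299, 61, 33])]
supply_tray [(0.81, [290, 240, 74, 54])]
mixer [(0.71, [374, 202, 58, 38])]
steel_tray [(0.79, [418, 172, 71, 41])]
reagent_bottle [(0.61, [300, 201, 9, 18])]
petri_dish [(0.66, [274, 261, 19, 14]), (0.4, [304, 231, 30, 36])]
top {'fx': 380.5761192765723, 'fy': 380.5761192765723, 'cx': 323.8352497016789, 'cy': 199.4939180010549, 'k1': 0.021336812478753835, 'position': array([0.38027553, 0.22842959, 1.30123904]), 'orientation': array([ 0.7157287 ,  0.03700148, -0.0468146 , -0.69582449]), 'shot': 2}
loaded_block [(0.71, [285, 198, 28, 27])]
empty_block [(0.89, [376, 224, 32, 14])]
carton_a [(0.78, [176, 209, 48, 39]), (0.68, [278, 186, 46, 30]), (0.65, [291, 213, 33, 23])]
carton_b [(0.78, [176, 209, 48, 39]), (0.68, [278, 186, 46, 30]), (0.65, [291, 213, 33, 23])]
supply_tray []
mixer [(0.76, [374, 226, 53, 41])]
steel_tray [(0.9, [453, 225, 72, 58])]
reagent_bottle [(0.43, [315, 176, 17, 11]), (0.41, [254, 217, 13, 14])]
petri_dish [(0.64, [253, 217, 13, 16]), (0.36, [374, 226, 53, 41]), (0.24, [314, 175, 15, 11])]
```

Run:
```python
import cv2
a=cv2.imread('pics/scene0.png')[140:330,160:460]; cv2.imwrite('pics/scene0c.png',cv2.resize(a,(800,507),interpolation=cv2.INTER_CUBIC))
a=cv2.imread('pics/top0.png')[150:280,230:500]; cv2.imwrite('pics/top0c.png',cv2.resize(a,(800,385),interpolation=cv2.INTER_CUBIC))
```

```text
(no output)
```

View pics/scene0c.png

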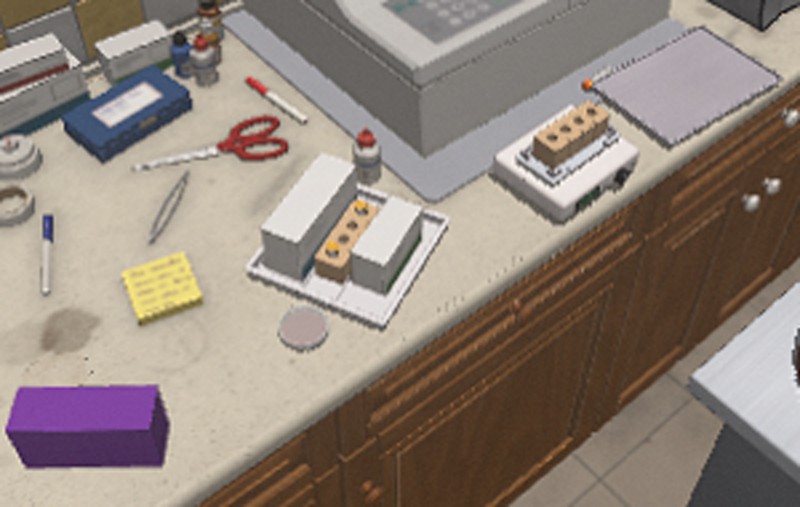

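View pics/top0c.png

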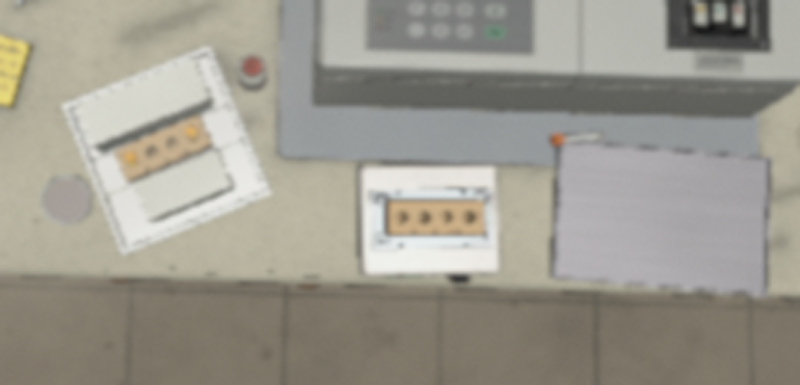

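The scene view shows the tray: the big carton at the rear, loaded block in the middle and small carton at the front, around (288,235) px. The mixer with the empty block is at (374,200), the steel tray at (418,172), and the purple look-alike is far left. Next I'll fit the poses.

```bash
cat > h.py <<'E'
import numpy as np, cv2
from scipy.optimize import minimize
from scipy.spatial.transform import Rotation as R
from station import bot, optics
S=4
def proj(p,P):
    q=p['orientation']; M=R.from_quat([q[1],q[2],q[3],q[0]])
    c=M.inv().apply(np.atleast_2d(P)-p['position'])
    u=np.c_[c[:,0]/-c[:,2],-c[:,1]/-c[:,2]]; r2=(u**2).sum(1,keepdims=True)
    return u*(1+p['k1']*r2)*p['fx']+[p['cx'],p['cy']]
def box(x,y,a,sx,sy,z0,z1):
    P=np.array([[i*sx/2,j*sy/2,k] for i in(-1,1) for j in(-1,1) for k in(0,1)],float)
    c,s=np.cos(a),np.sin(a)
    return np.c_[x+c*P[:,0]-s*P[:,1],y+s*P[:,0]+c*P[:,1],np.where(P[:,2]>0,z1,z0)]
def render(p,B):
    h=cv2.convexHull(proj(p,B).astype(np.float32))[:,0]
    m=np.zeros((400*S,640*S),np.uint8)
    cv2.fillConvexPoly(m,np.round(((h+.5)*S-.5)*16).astype(np.int32),255,shift=4)
    return cv2.resize(m,(640,400),interpolation=cv2.INTER_AREA)/255.
def fit(views,x0,size,z0,z1,free=3):
    def f(v):
        a=v[2]
        e=0
        for p,m in views:
            r=render(p,box(v[0],v[1],a,*size,z0,z1)); e+=np.abs(r-m).sum()/m.sum()
        return e
    best=None
    for d in(0,.1,-.1):
        v=np.array(x0)+[0,0,d]
        r=minimize(f,v,method='Nelder-Mead',options=dict(initial_simplex=[v,v+[.01,0,0],v+[0,.01,0],v+[0,0,.1]],xatol=2e-4,fatol=1e-4))
        if best is None or r.fun<best.fun: best=r
    return best.x.round(4),round(best.fun/len(views),3)
def ray(p,px,z):   # pixel -> world point at height z
    r=minimize(lambda v:((proj(p,[[v[0],v[1],z]])-px)**2).sum(),[.5,0],method='Nelder-Mead',options=dict(xatol=1e-5,fatol=1e-6)); return r.x
def near(ds,px):
    ds=[d for d in ds if np.hypot(d['bbox'][0]-px[0],d['bbox'][1]-px[1])<12]
    return max(ds,key=lambda d:d['confidence'])['mask'].astype(float) if ds else None
E
cat > m0.py <<'E'
from h import *
s=optics.get_image('scene'); t=optics.get_image('top')
L=[('carton_a',(276,224),(278,186),(.05,.14),.004,.079),('carton_b',(305,230),(291,213),(.045,.1),.004,.064),
('loaded_block',(288,230),(285,198),(.038,.105),.004,.04),('empty_block',(373,189),(376,224),(.038,.105),.055,.091),
('steel_tray',(418,172),(453,225),(.16,.244),0,.016),('mixer',(374,202),(374,226),(.124,.156),0,.055)]
for n,a,b,sz,z0,z1 in L:
    ms,mt=near(optics.trace(s,n),a),near(optics.trace(t,n),b)
    g=ray(t,b,z1); a0=.35 if n in('carton_a','carton_b','loaded_block') else 0.
    for nm,v in(('top',[(t,mt)]),('scene',[(s,ms)]),('both',[(t,mt),(s,ms)])):
        if all(m is not None for _,m in v): print(n,nm,*fit(v,[*g,a0],sz,z0,z1))
# tray from white pixel corners in top, picked in crop (scale 800/270)
for c in[(62,103),(210,47),(270,193),(125,253)]:
    print('traycorner',ray(t,np.array(c)*270/800+[230,150],.018).round(4))
E
python3 m0.py
```

```text
carton_a top [0.574  0.3651 0.4021] 0.049
carton_a scene [0.5731 0.3659 0.4273] 0.103
carton_a both [0.5741 0.365  0.413 ] 0.08
carton_b top [0.4836 0.3202 0.4103] 0.086
loaded_block top [0.5275 0.3447 0.4552] 0.067
loaded_block scene [0.5326 0.3475 0.537 ] 0.237
loaded_block both [0.5285 0.3456 0.4506] 0.197
empty_block top [0.452  0.0448 0.0866] 0.197
empty_block scene [0.4544 0.0459 0.0431] 0.057
empty_block both [0.4542 0.0455 0.0288] 0.127
steel_tray top [ 0.4667 -0.2279 -0.05  ] 0.03
steel_tray scene [ 0.4683 -0.2305 -0.0297] 0.066
steel_tray both [ 0.4669 -0.2284 -0.0537] 0.052
mixer top [0.4534 0.0452 0.0614] 0.373
mixer scene [0.453  0.0404 0.1686] 0.77
mixer both [0.4535 0.0441 0.079 ] 0.583
traycorner [0.5766 0.4618]
traycorner [0.6472 0.2945]
traycorner [0.48   0.2204]
traycorner [0.425  0.0252]
```

```bash
cat > ov.py <<'E'
from h import *
s=cv2.imread('pics/scene0.png'); t=cv2.imread('pics/top0.png')
ps=optics.get_image('scene'); pt=optics.get_image('top')
def crop(p,c,w,k=8):
    x,y=c[0]-w//2,c[1]-w//2; im=cv2.resize(p['color'][y:y+w,x:x+w],None,fx=k,fy=k,interpolation=cv2.INTER_CUBIC)
    def draw(B,col):
        h=proj(p,B); q=((h-[x,y]+.5)*k).astype(np.int32)
        cv2.polylines(im,[q[[0,1,3,2]]],True,col,1)
    return im,draw
def top4(x,y,a,sx,sy,z): 
    return box(x,y,a,sx,sy,z,z)[[0,2,4,6]]
out=[]
for p,c in((ps,(374,198)),(pt,(375,225))):
    im,d=crop(p,c,64,6)
    d(top4(.4535,.0445,.05,.050,.117,.055),(0,0,255)); d(top4(.4535,.0445,.05,.038,.105,.091),(0,255,0)); d(top4(.4535,.0445,.05,.124,.156,.0),(255,0,0))
    out.append(im)
o2=[]
for p,c in((ps,(288,236)),(pt,(285,200))):
    im,d=crop(p,c,90,4)
    X=(.5283,.343,.41); f=lambda dx:(X[0]+dx*np.cos(X[2]),X[1]+dx*np.sin(X[2]),X[2])
    d(top4(*f(0),.186,.182,.018),(0,0,255)); d(top4(*f(0),.038,.105,.04),(0,255,0)); d(top4(*f(.05),.05,.14,.079),(255,0,0)); d(top4(*f(-.05),.045,.1,.064),(255,0,0))
    o2.append(cv2.resize(im,(384,384)))
cv2.imwrite('pics/ov.png',np.hstack(out)); cv2.imwrite('pics/ov2.png',np.hstack(o2))
E
python3 ov.py
```

```text
(no output)
```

View pics/ov.png

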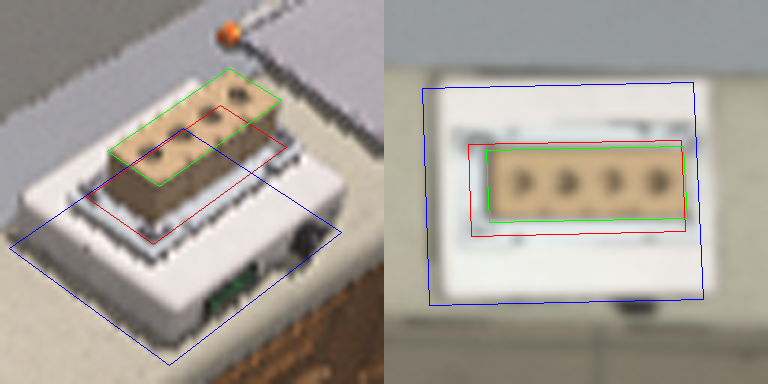

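View pics/ov2.png

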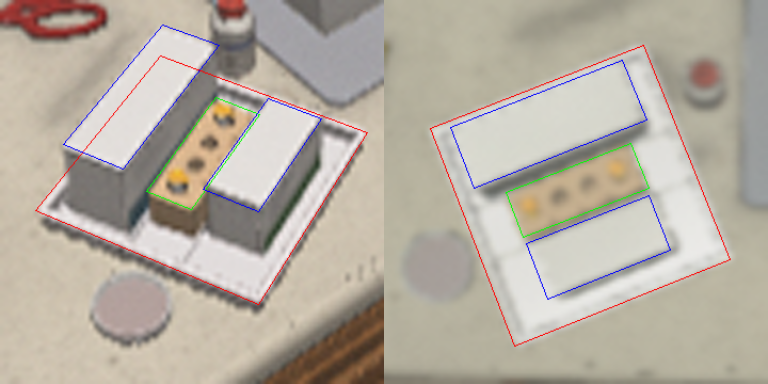

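Overlays match for the tray group: tray (.528,.343, yaw .41), carton_a at the rear and carton_b in front. The mixer nest is near (.4535,.0445, yaw ~.04) and the steel tray at (.467,-.228,-.05). Next is a small planner helper.

```bash
cat > plan.py <<'E'
# usage: plan.py x,y,z,yaw ...  -> rows in tool frame (mm, rad) from the present pose; yaw = world heading of tool x
import sys, numpy as np
from scipy.spatial.transform import Rotation as R
from station import bot
s=bot.get_state(); q=s['tool_rot']; M=R.from_quat([q[1],q[2],q[3],q[0]])
X=M.as_matrix()[:,0]; psi=np.arctan2(X[1],X[0]); p=s['tool_pos']
print('t',round(float(s['t']),2),'pos',p.round(4),'yaw',round(psi,3),'open',round(s['opening'],4),'F',s['ft_force'].round(1),'pad',s['finger_force'],'q',np.round(s['joint_positions'],2))
a0=psi
for a in sys.argv[1:]:
    x,y,z,w=map(float,a.split(','))
    d=M.inv().apply(np.array([x,y,z])-p)*1000
    print(a,'-> x %.1f y %.1f z %.1f spin %.3f (alt %.3f)'%(*d,psi-w,psi-w+2*np.pi))
E
python3 plan.py .29,-.37,.24,0.6 .44,-.1,.24,1.3 .483,.322,.2,1.98 .483,.322,.12,1.98 .483,.322,.054,1.98
```

```text
t 1.8 pos [ 0.2536 -0.5985  0.2423] yaw 0.401 open 0.0854 F [0.3 0.  0.2] pad 0.0 q [ 1.14  0.61 -0.01  1.42  0.01  1.1  -0.04]
.29,-.37,.24,0.6 -> x 122.6 y -196.1 z 2.3 spin -0.199 (alt 6.084)
.44,-.1,.24,1.3 -> x 366.1 y -386.2 z 2.3 spin -0.899 (alt 5.384)
.483,.322,.2,1.98 -> x 570.3 y -758.0 z 42.4 spin -1.579 (alt 4.704)
.483,.322,.12,1.98 -> x 570.3 y -758.0 z 122.4 spin -1.579 (alt 4.704)
.483,.322,.054,1.98 -> x 570.3 y -758.0 z 188.4 spin -1.579 (alt 4.704)
```

Emit:
{"name": "jog_arm", "arguments": {"series": [{"x":122,"y":-196,"z":0,"spin":-0.2},{"x":122,"y":-196,"z":0,"spin":-0.2},{"x":122,"y":-196,"z":0,"spin":-0.2},{"x":122,"y":-196,"z":0,"spin":-0.2},{"x":122,"y":-196,"z":0,"spin":-0.2},{"x":366,"y":-386,"z":0,"spin":-0.9},{"x":366,"y":-386,"z":0,"spin":-0.9},{"x":366,"y":-386,"z":0,"spin":-0.9},{"x":366,"y":-386,"z":0,"spin":-0.9},{"x":366,"y":-386,"z":0,"spin":-0.9},{"x":366,"y":-386,"z":0,"spin":-0.9},{"x":366,"y":-386,"z":0,"spin":-0.9}], "fingers": 100, "newtons": 40}}

```text
t: 3.0
tool_pos: [0.443, -0.0936, 0.2432]
tool_rot: [-0.0, 0.792, 0.61, 0.003]
ft_force: [0.6, -0.1, -0.0]
opening: 0.0854
finger_force: 0.0
```

```bash
python3 plan.py .483,.322,.18,1.98 .483,.322,.1,1.98 .483,.322,.054,1.98
```

```text
t 3.0 pos [ 0.443  -0.0936  0.2432] yaw 1.312 open 0.0854 F [ 0.6 -0.1 -0. ] pad 0.0 q [ 0.44  0.33 -0.37  1.96  0.15  0.88 -0.27]
.483,.322,.18,1.98 -> x 411.7 y -67.9 z 64.8 spin -0.668 (alt 5.615)
.483,.322,.1,1.98 -> x 411.3 y -68.2 z 144.8 spin -0.668 (alt 5.615)
.483,.322,.054,1.98 -> x 411.1 y -68.3 z 190.8 spin -0.668 (alt 5.615)
```

Emit:
{"name": "jog_arm", "arguments": {"series": [{"x":412,"y":-68,"z":64,"spin":-0.67},{"x":412,"y":-68,"z":64,"spin":-0.67},{"x":412,"y":-68,"z":64,"spin":-0.67},{"x":412,"y":-68,"z":64,"spin":-0.67},{"x":412,"y":-68,"z":64,"spin":-0.67},{"x":412,"y":-68,"z":64,"spin":-0.67},{"x":412,"y":-68,"z":64,"spin":-0.67},{"x":412,"y":-68,"z":64,"spin":-0.67},{"x":412,"y":-68,"z":64,"spin":-0.67},{"x":412,"y":-68,"z":64,"spin":-0.67},{"x":412,"y":-68,"z":64,"spin":-0.67},{"x":412,"y":-68,"z":64,"spin":-0.67}]}}

```text
t: 4.2
tool_pos: [0.4851, 0.3126, 0.1783]
tool_rot: [0.001, 0.554, 0.833, -0.001]
ft_force: [0.2, 0.6, 0.4]
opening: 0.0853
finger_force: 0.0
```

```bash
python3 plan.py .483,.322,.1,1.98 .483,.322,.054,1.98
python3 - <<'E'
from h import *
t=optics.get_image('scene'); im=t['color'][180:300,220:380]; cv2.imwrite('pics/a.png',cv2.resize(im,(800,600),interpolation=cv2.INTER_CUBIC))
E
python3 plan.py
```

```text
t 4.2 pos [0.4851 0.3126 0.1783] yaw 1.968 open 0.0853 F [0.2 0.6 0.4] pad 0.0 q [-0.3   0.62 -0.51  1.71  0.37  0.91 -0.55]
.483,.322,.1,1.98 -> x 9.7 y 1.8 z 78.3 spin -0.012 (alt 6.271)
.483,.322,.054,1.98 -> x 9.8 y 1.8 z 124.3 spin -0.012 (alt 6.271)
t 4.25 pos [0.4851 0.3126 0.1785] yaw 1.968 open 0.0854 F [ 0.8 -0.  -1.5] pad 0.0 q [-0.29  0.62 -0.51  1.71  0.37  0.91 -0.55]
```

View pics/a.png

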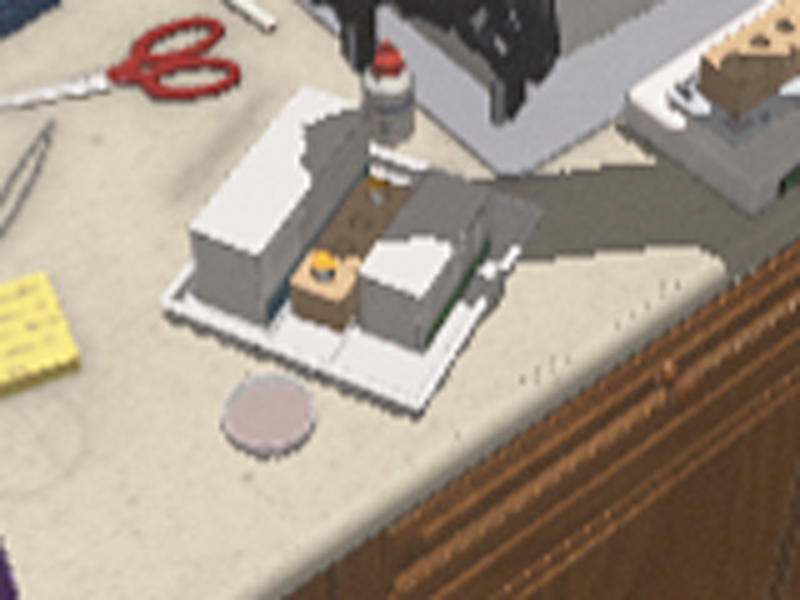

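The gripper hangs above the tray, its tips near (292,193) and (321,204) px. I'll check the tip projection against the reported TCP.

Run:
```python
from h import *
t=optics.get_image('top'); s=optics.get_image('scene')
for z in(.167,.18):
    for sg in(-1,1):
        a=1.968-np.pi/2; P=np.array([.4851+sg*.05*np.cos(a),.3126+sg*.05*np.sin(a),z]); print(z,sg,proj(s,[P]).round(1),proj(t,[P]).round(1))
```

```text
0.167 -1 [[321.5 206.4]] [[296.7 224.3]]
0.167 1 [[291.2 195.2]] [[284.9 193.2]]
0.18 -1 [[321.6 203.2]] [[296.4 224.1]]
0.18 1 [[291.1 192. ]] [[284.5 192.6]]
```

Emit:
{"name": "jog_arm", "arguments": {"series": [{"x":10,"y":2,"z":60,"spin":-0.01},{"x":10,"y":2,"z":60,"spin":-0.01},{"x":10,"y":2,"z":60,"spin":-0.01},{"x":10,"y":2,"z":60,"spin":-0.01},{"x":10,"y":2,"z":60,"spin":-0.01}]}}

```text
t: 4.85
tool_pos: [0.4833, 0.3254, 0.1201]
tool_rot: [0.001, 0.549, 0.836, 0.001]
ft_force: [0.0, 0.1, 0.7]
opening: 0.0859
finger_force: 0.0
```

```bash
python3 plan.py .483,.322,.08,1.98 .483,.322,.054,1.98
```

```text
t 4.85 pos [0.4833 0.3254 0.1201] yaw 1.98 open 0.0859 F [0.  0.1 0.7] pad 0.0 q [-0.34  0.69 -0.47  1.75  0.42  0.79 -0.61]
.483,.322,.08,1.98 -> x -3.0 y -1.7 z 40.1 spin 0.000 (alt 6.283)
.483,.322,.054,1.98 -> x -3.0 y -1.8 z 66.1 spin 0.000 (alt 6.283)
```

Emit:
{"name": "jog_arm", "arguments": {"series": [{"x":-3,"y":-2,"z":40},{"x":-3,"y":-2,"z":55},{"x":-3,"y":-2,"z":62},{"x":-3,"y":-2,"z":66},{"x":-3,"y":-2,"z":66},{"x":-3,"y":-2,"z":66}]}}

```text
$.series[0]: bad value
```

```bash
python3 plan.py .483,.322,.054,1.98
python3 - <<'E'
from h import *
a,b=[optics.get_image(n)['color'] for n in('scene','top')]
cv2.imwrite('pics/b.png',np.hstack([cv2.resize(i,(400,400),interpolation=cv2.INTER_CUBIC) for i in(a[190:270,250:330],b[160:240,245:325])]))
E
```

```text
t 4.85 pos [0.4833 0.3254 0.1201] yaw 1.98 open 0.0859 F [0.  0.1 0.7] pad 0.0 q [-0.34  0.69 -0.47  1.75  0.42  0.79 -0.61]
.483,.322,.054,1.98 -> x -3.0 y -1.8 z 66.1 spin 0.000 (alt 6.283)
```

View pics/b.png

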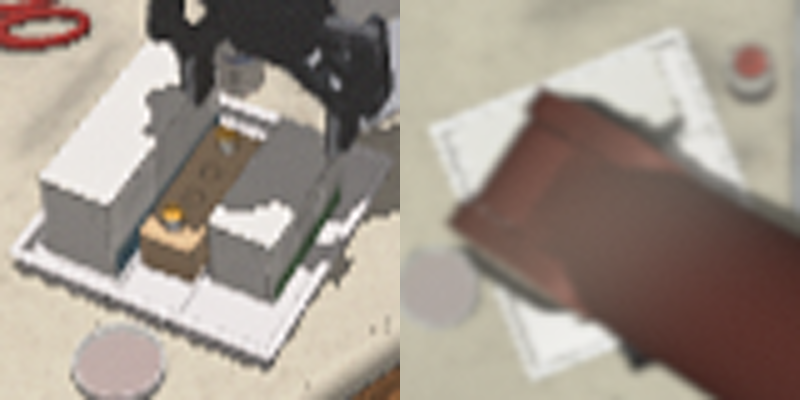

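All four fields are required in every row. The picture shows the gripper above and centred on carton_b, one finger over the block, so I'll descend.

Emit:
{"name": "jog_arm", "arguments": {"series": [{"x":-3,"y":-2,"z":40,"spin":0},{"x":-3,"y":-2,"z":55,"spin":0},{"x":-3,"y":-2,"z":62,"spin":0},{"x":-3,"y":-2,"z":66,"spin":0},{"x":-3,"y":-2,"z":66,"spin":0},{"x":-3,"y":-2,"z":66,"spin":0}]}}

```text
t: 5.55
tool_pos: [0.4821, 0.3221, 0.0533]
tool_rot: [0.0, 0.548, 0.836, 0.001]
ft_force: [0.2, -0.1, 0.4]
opening: 0.0852
finger_force: 0.0
```

```bash
python3 plan.py .483,.322,.054,1.98
```

```text
t 5.55 pos [0.4821 0.3221 0.0533] yaw 1.981 open 0.0852 F [ 0.2 -0.1  0.4] pad 0.0 q [-0.37  0.78 -0.41  1.8   0.48  0.66 -0.66]
.483,.322,.054,1.98 -> x -0.5 y 0.7 z -0.7 spin 0.001 (alt 6.284)
```

Emit:
{"name": "jog_arm", "arguments": {"series": [{"x":0,"y":0,"z":0,"spin":0},{"x":0,"y":0,"z":0,"spin":0},{"x":0,"y":0,"z":0,"spin":0},{"x":0,"y":0,"z":0,"spin":0},{"x":0,"y":0,"z":0,"spin":0},{"x":0,"y":0,"z":0,"spin":0},{"x":0,"y":0,"z":0,"spin":0},{"x":0,"y":0,"z":0,"spin":0}], "fingers": 0, "newtons": 30}}

```text
t: 6.35
tool_pos: [0.4822, 0.3218, 0.053]
tool_rot: [0.0, 0.548, 0.836, 0.001]
ft_force: [0.7, -0.5, 5.6]
opening: 0.0444
finger_force: 31.4
```

```bash
python3 plan.py
```

```text
t 6.35 pos [0.4822 0.3218 0.053 ] yaw 1.981 open 0.0444 F [ 0.7 -0.5  5.6] pad 31.376143097877502 q [-0.37  0.78 -0.41  1.8   0.48  0.66 -0.66]
```

Emit:
{"name": "jog_arm", "arguments": {"series": [{"x":0,"y":0,"z":-10,"spin":0},{"x":0,"y":0,"z":-30,"spin":0},{"x":0,"y":0,"z":-70,"spin":0},{"x":0,"y":0,"z":-115,"spin":0},{"x":0,"y":0,"z":-155,"spin":0},{"x":0,"y":0,"z":-155,"spin":0},{"x":0,"y":0,"z":-155,"spin":0}]}}

```text
t: 7.05
tool_pos: [0.4813, 0.3211, 0.2078]
tool_rot: [0.0, 0.548, 0.836, 0.0]
ft_force: [0.6, 0.1, -1.8]
opening: 0.0445
finger_force: 31.0
```

```bash
python3 plan.py .46,.04,.21,2.5 .4625,-.318,.21,3.09  .4625,-.318,.061,3.09
```

```text
t 7.05 pos [0.4813 0.3211 0.2078] yaw 1.981 open 0.0445 F [ 0.6  0.1 -1.8] pad 30.989211201667786 q [-0.29  0.59 -0.53  1.67  0.35  0.98 -0.54]
.46,.04,.21,2.5 -> x -249.3 y -131.6 z -2.1 spin -0.519 (alt 5.764)
.4625,-.318,.21,3.09 -> x -578.6 y -272.0 z -2.1 spin -1.109 (alt 5.174)
.4625,-.318,.061,3.09 -> x -578.6 y -272.0 z 146.9 spin -1.109 (alt 5.174)
```

Emit:
{"name": "jog_arm", "arguments": {"series": [{"x":-45,"y":-20,"z":0,"spin":-0.08},{"x":-90,"y":-42,"z":0,"spin":-0.18},{"x":-135,"y":-64,"z":0,"spin":-0.28},{"x":-180,"y":-85,"z":0,"spin":-0.38},{"x":-225,"y":-106,"z":0,"spin":-0.48},{"x":-270,"y":-127,"z":0,"spin":-0.58},{"x":-315,"y":-148,"z":0,"spin":-0.68},{"x":-360,"y":-169,"z":0,"spin":-0.78},{"x":-405,"y":-190,"z":0,"spin":-0.88},{"x":-450,"y":-212,"z":0,"spin":-0.98},{"x":-495,"y":-233,"z":0,"spin":-1.05},{"x":-530,"y":-250,"z":0,"spin":-1.1}]}}

```text
t: 8.25
tool_pos: [0.461, -0.2678, 0.2047]
tool_rot: [-0.003, 0.031, 1.0, 0.001]
ft_force: [1.0, -0.7, -1.3]
opening: 0.0445
finger_force: 31.0
```

Emit:
{"name": "jog_arm", "arguments": {"series": [{"x":-5,"y":51,"z":0,"spin":0},{"x":-5,"y":51,"z":0,"spin":0},{"x":-5,"y":51,"z":0,"spin":0},{"x":-5,"y":51,"z":40,"spin":0},{"x":-5,"y":51,"z":70,"spin":0},{"x":-5,"y":51,"z":70,"spin":0},{"x":-5,"y":51,"z":70,"spin":0}]}}

```text
t: 8.95
tool_pos: [0.4713, -0.2137, 0.1368]
tool_rot: [-0.001, 0.03, 1.0, 0.0]
ft_force: [0.3, -0.8, -0.2]
opening: 0.0444
finger_force: 31.2
```

```bash
python3 plan.py .4625,-.318,.1,3.09  .4625,-.318,.062,3.09
```

```text
t 8.95 pos [ 0.4713 -0.2137  0.1368] yaw 3.081 open 0.0444 F [ 0.3 -0.8 -0.2] pad 31.18565082550049 q [ 0.89  0.67 -0.79  1.91  0.64  0.83  1.27]
.4625,-.318,.1,3.09 -> x 2.4 y -104.7 z 36.7 spin -0.009 (alt 6.274)
.4625,-.318,.062,3.09 -> x 2.3 y -104.7 z 74.7 spin -0.009 (alt 6.274)
```

Emit:
{"name": "jog_arm", "arguments": {"series": [{"x":2,"y":-40,"z":0,"spin":-0.01},{"x":2,"y":-85,"z":0,"spin":-0.01},{"x":2,"y":-105,"z":10,"spin":-0.01},{"x":2,"y":-105,"z":36,"spin":-0.01},{"x":2,"y":-105,"z":55,"spin":-0.01},{"x":2,"y":-105,"z":62,"spin":-0.01},{"x":2,"y":-105,"z":62,"spin":-0.01}]}}

```text
t: 9.65
tool_pos: [0.4635, -0.3181, 0.0754]
tool_rot: [-0.0, 0.025, 1.0, 0.0]
ft_force: [0.1, -0.6, -1.6]
opening: 0.0443
finger_force: 31.2
```

```bash
python3 plan.py .4625,-.318,.0605,3.09
```

```text
t 9.65 pos [ 0.4635 -0.3181  0.0754] yaw 3.091 open 0.0443 F [ 0.1 -0.6 -1.6] pad 31.245973706245422 q [ 1.    0.81 -0.72  1.83  0.74  0.79  1.41]
.4625,-.318,.0605,3.09 -> x 1.0 y 0.0 z 14.9 spin 0.001 (alt 6.284)
```

Emit:
{"name": "jog_arm", "arguments": {"series": [{"x":1,"y":0,"z":8,"spin":0},{"x":1,"y":0,"z":12,"spin":0},{"x":1,"y":0,"z":14,"spin":0},{"x":1,"y":0,"z":15,"spin":0},{"x":1,"y":0,"z":15,"spin":0}]}}

```text
t: 10.15
tool_pos: [0.4625, -0.3183, 0.0604]
tool_rot: [0.0, 0.025, 1.0, -0.0]
ft_force: [-0.4, 0.8, -0.4]
opening: 0.0442
finger_force: 31.2
```

Emit:
{"name": "jog_arm", "arguments": {"series": [{"x":0,"y":0,"z":0,"spin":0},{"x":0,"y":0,"z":0,"spin":0},{"x":0,"y":0,"z":0,"spin":0},{"x":0,"y":0,"z":0,"spin":0}], "fingers": 80}}

```text
t: 10.55
tool_pos: [0.4625, -0.3184, 0.0605]
tool_rot: [0.0, 0.025, 1.0, -0.0]
ft_force: [-0.6, 0.0, -0.3]
opening: 0.0684
finger_force: 0.0
```

Emit:
{"name": "jog_arm", "arguments": {"series": [{"x":0,"y":0,"z":-20,"spin":0},{"x":0,"y":0,"z":-60,"spin":0},{"x":0,"y":0,"z":-110,"spin":0},{"x":0,"y":0,"z":-140,"spin":0},{"x":0,"y":0,"z":-140,"spin":0}]}}

```text
t: 11.05
tool_pos: [0.4654, -0.3187, 0.2053]
tool_rot: [0.005, 0.025, 1.0, -0.002]
ft_force: [1.1, 0.9, -0.7]
opening: 0.0678
finger_force: 0.0
```

```bash
python3 plan.py .574,.364,.2,1.98;  python3 - <<'E'
from h import *
a=optics.get_image('scene'); b=optics.get_image('top')
for p in(a,b): print([(round(d['confidence'],2),d['bbox']) for d in optics.trace(p,'carton_b')])
cv2.imwrite('pics/c.png',np.hstack([cv2.resize(i,(400,400),interpolation=cv2.INTER_CUBIC) for i in(a['color'][110:230,360:480],b['color'][165:285,400:520])]))
E
```

```text
t 11.05 pos [ 0.4654 -0.3187  0.2053] yaw 3.091 open 0.0678 F [ 1.1  0.9 -0.7] pad 0.0 q [ 1.08  0.65 -0.86  1.72  0.57  1.03  1.55]
.574,.364,.2,1.98 -> x -73.8 y 687.4 z 3.1 spin 1.111 (alt 7.394)
[(0.86, [192.2, 296.9, 60.1, 31.7]), (0.64, [277.0, 224.8, 36.2, 44.6])]
[(0.91, [484.2, 223.6, 21.1, 28.2]), (0.77, [175.1, 210.1, 48.1, 39.1]), (0.68, [278.9, 186.4, 42.2, 30.9]), (0.2, [287.4, 199.1, 71.5, 69.9])]
```

View pics/c.png

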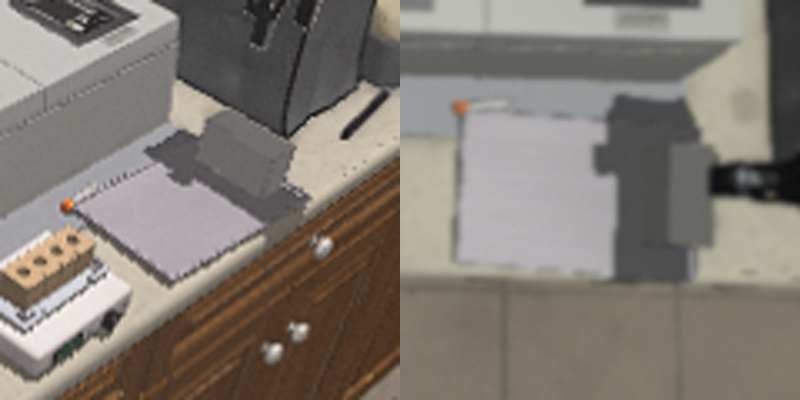

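Carton_b stands upright on the right part of the steel tray (scene crop (245,160)). Next is carton_a, going round in front of the analyser.

```bash
python3 plan.py .465,.2,.2,2.3 .574,.364,.18,1.98
```

```text
t 11.25 pos [ 0.4612 -0.3183  0.1989] yaw 3.091 open 0.0686 F [-0.8  1.1  0.3] pad 0.0 q [ 1.08  0.66 -0.85  1.73  0.57  1.03  1.55]
.465,.2,.2,2.3 -> x 22.6 y 517.8 z -0.6 spin 0.791 (alt 7.074)
.574,.364,.18,1.98 -> x -78.0 y 687.2 z 19.3 spin 1.111 (alt 7.394)
```

Emit:
{"name": "jog_arm", "arguments": {"series": [{"x":23,"y":518,"z":0,"spin":0.79},{"x":23,"y":518,"z":0,"spin":0.79},{"x":23,"y":518,"z":0,"spin":0.79},{"x":23,"y":518,"z":0,"spin":0.79},{"x":23,"y":518,"z":0,"spin":0.79},{"x":23,"y":518,"z":0,"spin":0.79},{"x":23,"y":518,"z":0,"spin":0.79},{"x":23,"y":518,"z":0,"spin":0.79},{"x":23,"y":518,"z":0,"spin":0.79},{"x":23,"y":518,"z":0,"spin":0.79},{"x":23,"y":518,"z":0,"spin":0.79},{"x":23,"y":518,"z":0,"spin":0.79}], "fingers": 100}}

```text
t: 12.45
tool_pos: [0.464, 0.2044, 0.1993]
tool_rot: [-0.002, 0.405, 0.915, 0.001]
ft_force: [-0.1, -0.5, -0.0]
opening: 0.0853
finger_force: 0.0
```

```bash
python3 plan.py .574,.364,.18,1.98
```

```text
t 12.45 pos [0.464  0.2044 0.1993] yaw 2.309 open 0.0853 F [-0.1 -0.5 -0. ] pad 0.0 q [-0.02  0.52 -0.65  1.87  0.39  0.88 -0.12]
.574,.364,.18,1.98 -> x 44.0 y 188.7 z 19.4 spin 0.329 (alt 6.612)
```

Emit:
{"name": "jog_arm", "arguments": {"series": [{"x":44,"y":189,"z":20,"spin":0.33},{"x":44,"y":189,"z":20,"spin":0.33},{"x":44,"y":189,"z":20,"spin":0.33},{"x":44,"y":189,"z":20,"spin":0.33},{"x":44,"y":189,"z":20,"spin":0.33},{"x":44,"y":189,"z":20,"spin":0.33},{"x":44,"y":189,"z":20,"spin":0.33}]}}

```text
t: 13.15
tool_pos: [0.5771, 0.3561, 0.1794]
tool_rot: [0.0, 0.553, 0.833, -0.002]
ft_force: [-0.3, -0.4, 0.2]
opening: 0.0853
finger_force: 0.0
```

```bash
python3 plan.py .574,.364,.1,1.98 .574,.364,.061,1.98
```

```text
t 13.15 pos [0.5771 0.3561 0.1794] yaw 1.969 open 0.0853 F [-0.3 -0.4  0.2] pad 0.0 q [-0.33  0.76 -0.5   1.4   0.38  1.08 -0.49]
.574,.364,.1,1.98 -> x 8.7 y 0.4 z 79.4 spin -0.011 (alt 6.272)
.574,.364,.061,1.98 -> x 8.8 y 0.5 z 118.4 spin -0.011 (alt 6.272)
```

Emit:
{"name": "jog_arm", "arguments": {"series": [{"x":3,"y":0,"z":40,"spin":0},{"x":3,"y":0,"z":65,"spin":0},{"x":3,"y":0,"z":65,"spin":0},{"x":3,"y":0,"z":65,"spin":0}]}}

```text
t: 13.55
tool_pos: [0.5764, 0.3603, 0.1162]
tool_rot: [0.0, 0.553, 0.833, -0.0]
ft_force: [0.2, 0.6, 0.3]
opening: 0.0855
finger_force: 0.0
```

```bash
python3 plan.py .574,.364,.061,1.98
```

```text
t 13.55 pos [0.5764 0.3603 0.1162] yaw 1.969 open 0.0855 F [0.2 0.6 0.3] pad 0.0 q [-0.34  0.83 -0.47  1.45  0.42  0.96 -0.52]
.574,.364,.061,1.98 -> x 4.4 y -0.8 z 55.2 spin -0.011 (alt 6.273)
```

Emit:
{"name": "jog_arm", "arguments": {"series": [{"x":4,"y":-1,"z":20,"spin":-0.01},{"x":4,"y":-1,"z":40,"spin":-0.01},{"x":4,"y":-1,"z":50,"spin":-0.01},{"x":4,"y":-1,"z":55,"spin":-0.01},{"x":4,"y":-1,"z":55,"spin":-0.01},{"x":4,"y":-1,"z":55,"spin":-0.01}]}}

```text
t: 14.15
tool_pos: [0.5742, 0.3655, 0.0617]
tool_rot: [0.0, 0.548, 0.836, 0.001]
ft_force: [0.0, -0.1, 0.9]
opening: 0.0856
finger_force: 0.0
```

Emit:
{"name": "jog_arm", "arguments": {"series": [{"x":0,"y":0,"z":0,"spin":0},{"x":0,"y":0,"z":0,"spin":0},{"x":0,"y":0,"z":0,"spin":0},{"x":0,"y":0,"z":0,"spin":0},{"x":0,"y":0,"z":0,"spin":0},{"x":0,"y":0,"z":0,"spin":0},{"x":0,"y":0,"z":0,"spin":0},{"x":0,"y":0,"z":0,"spin":0}], "fingers": 0}}

```text
t: 14.95
tool_pos: [0.574, 0.3654, 0.061]
tool_rot: [0.0, 0.548, 0.836, 0.001]
ft_force: [1.2, -0.6, 5.0]
opening: 0.0494
finger_force: 31.9
```

```bash
python3 plan.py .574,.364,.061,1.98
```

```text
t 14.95 pos [0.574  0.3654 0.061 ] yaw 1.981 open 0.0494 F [ 1.2 -0.6  5. ] pad 31.911819577217102 q [-0.36  0.89 -0.45  1.49  0.46  0.86 -0.55]
.574,.364,.061,1.98 -> x -1.3 y -0.6 z 0.0 spin 0.001 (alt 6.284)
```

Emit:
{"name": "jog_arm", "arguments": {"series": [{"x":0,"y":0,"z":-10,"spin":0},{"x":0,"y":0,"z":-30,"spin":0},{"x":0,"y":0,"z":-70,"spin":0},{"x":0,"y":0,"z":-115,"spin":0},{"x":0,"y":0,"z":-145,"spin":0},{"x":0,"y":0,"z":-145,"spin":0},{"x":0,"y":0,"z":-145,"spin":0}]}}

```text
t: 15.65
tool_pos: [0.5729, 0.3647, 0.2054]
tool_rot: [-0.0, 0.548, 0.836, -0.0]
ft_force: [0.0, 0.5, -2.1]
opening: 0.0497
finger_force: 31.3
```

```bash
python3 plan.py .47,.2,.205,2.3 .4715,-.1384,.205,3.09
```

```text
t 15.65 pos [0.5729 0.3647 0.2054] yaw 1.981 open 0.0497 F [ 0.   0.5 -2.1] pad 31.343781352043152 q [-0.33  0.74 -0.51  1.36  0.37  1.13 -0.48]
.47,.2,.205,2.3 -> x -110.0 y -160.1 z 0.5 spin -0.319 (alt 5.964)
.4715,-.1384,.205,3.09 -> x -420.9 y -293.7 z 0.8 spin -1.109 (alt 5.174)
```

Emit:
{"name": "jog_arm", "arguments": {"series": [{"x":-28,"y":-40,"z":0,"spin":-0.08},{"x":-55,"y":-80,"z":0,"spin":-0.16},{"x":-83,"y":-120,"z":0,"spin":-0.24},{"x":-110,"y":-160,"z":0,"spin":-0.32},{"x":-150,"y":-177,"z":0,"spin":-0.42},{"x":-190,"y":-194,"z":0,"spin":-0.52},{"x":-230,"y":-211,"z":0,"spin":-0.62},{"x":-270,"y":-228,"z":0,"spin":-0.73},{"x":-310,"y":-245,"z":0,"spin":-0.84},{"x":-350,"y":-263,"z":0,"spin":-0.95},{"x":-390,"y":-281,"z":0,"spin":-1.04},{"x":-421,"y":-294,"z":0,"spin":-1.11}]}}

```text
t: 16.85
tool_pos: [0.4693, -0.1417, 0.2031]
tool_rot: [-0.003, 0.025, 1.0, 0.0]
ft_force: [1.5, 0.4, -1.0]
opening: 0.0497
finger_force: 31.5
```

Emit:
{"name": "jog_arm", "arguments": {"series": [{"x":0,"y":0,"z":0,"spin":0},{"x":0,"y":0,"z":0,"spin":0},{"x":0,"y":0,"z":40,"spin":0},{"x":0,"y":0,"z":80,"spin":0},{"x":0,"y":0,"z":105,"spin":0},{"x":0,"y":0,"z":105,"spin":0},{"x":0,"y":0,"z":105,"spin":0}]}}

```text
t: 17.55
tool_pos: [0.4717, -0.1365, 0.1005]
tool_rot: [-0.0, 0.024, 1.0, 0.001]
ft_force: [-0.9, -0.8, -0.2]
opening: 0.0499
finger_force: 31.6
```

```bash
python3 plan.py .4715,-.1384,.0685,3.09
```

```text
t 17.55 pos [ 0.4717 -0.1365  0.1005] yaw 3.094 open 0.0499 F [-0.9 -0.8 -0.2] pad 31.562905311584473 q [ 0.72  0.69 -0.75  2.01  0.72  0.72  1.05]
.4715,-.1384,.0685,3.09 -> x 0.1 y -2.0 z 32.0 spin 0.004 (alt 6.287)
```

Emit:
{"name": "jog_arm", "arguments": {"series": [{"x":0,"y":-2,"z":15,"spin":0},{"x":0,"y":-2,"z":25,"spin":0},{"x":0,"y":-2,"z":29,"spin":0},{"x":0,"y":-2,"z":32,"spin":0},{"x":0,"y":-2,"z":32,"spin":0},{"x":0,"y":-2,"z":32,"spin":0}]}}

```text
t: 18.15
tool_pos: [0.4719, -0.1402, 0.0687]
tool_rot: [0.0, 0.025, 1.0, -0.0]
ft_force: [0.6, 0.1, -1.1]
opening: 0.0496
finger_force: 31.6
```

Emit:
{"name": "jog_arm", "arguments": {"series": [{"x":0,"y":0,"z":0,"spin":0},{"x":0,"y":0,"z":0,"spin":0},{"x":0,"y":0,"z":0,"spin":0},{"x":0,"y":0,"z":0,"spin":0}], "fingers": 80}}

```text
t: 18.55
tool_pos: [0.4717, -0.1403, 0.0684]
tool_rot: [0.0, 0.025, 1.0, 0.0]
ft_force: [0.2, -0.3, 0.4]
opening: 0.0683
finger_force: 0.0
```

Emit:
{"name": "jog_arm", "arguments": {"series": [{"x":0,"y":0,"z":-20,"spin":0},{"x":0,"y":0,"z":-60,"spin":0},{"x":0,"y":0,"z":-105,"spin":0},{"x":0,"y":0,"z":-105,"spin":0},{"x":0,"y":0,"z":-105,"spin":0}]}}

```text
t: 19.05
tool_pos: [0.4719, -0.1405, 0.1742]
tool_rot: [0.001, 0.026, 1.0, -0.001]
ft_force: [-0.5, 0.3, -0.4]
opening: 0.0681
finger_force: 0.0
```

```bash
python3 plan.py .454,.0455,.17,1.61
```

```text
t 19.05 pos [ 0.4719 -0.1405  0.1742] yaw 3.09 open 0.0681 F [-0.5  0.3 -0.4] pad 0.0 q [ 0.81  0.59 -0.86  1.94  0.58  0.87  1.16]
.454,.0455,.17,1.61 -> x 27.4 y 184.8 z 4.0 spin 1.480 (alt 7.764)
```

Emit:
{"name": "jog_arm", "arguments": {"series": [{"x":27,"y":185,"z":0,"spin":1.48},{"x":27,"y":185,"z":0,"spin":1.48},{"x":27,"y":185,"z":0,"spin":1.48},{"x":27,"y":185,"z":0,"spin":1.48},{"x":27,"y":185,"z":0,"spin":1.48},{"x":27,"y":185,"z":0,"spin":1.48},{"x":27,"y":185,"z":0,"spin":1.48},{"x":27,"y":185,"z":0,"spin":1.48},{"x":27,"y":185,"z":0,"spin":1.48},{"x":27,"y":185,"z":0,"spin":1.48},{"x":27,"y":185,"z":0,"spin":1.48},{"x":27,"y":185,"z":0,"spin":1.48}], "fingers": 100}}

```text
t: 20.25
tool_pos: [0.4533, 0.0458, 0.1725]
tool_rot: [-0.001, 0.692, 0.722, -0.001]
ft_force: [0.2, -0.2, 0.1]
opening: 0.0858
finger_force: 0.0
```

Emit:
{"name": "jog_arm", "arguments": {"series": [{"x":0,"y":0,"z":20,"spin":0},{"x":0,"y":0,"z":40,"spin":0},{"x":0,"y":0,"z":40,"spin":0},{"x":0,"y":0,"z":40,"spin":0}]}}

```text
t: 20.65
tool_pos: [0.4538, 0.0459, 0.1332]
tool_rot: [-0.001, 0.692, 0.722, -0.0]
ft_force: [0.1, 0.9, -0.1]
opening: 0.0855
finger_force: 0.0
```

```bash
python3 plan.py .454,.0455,.076,1.61
python3 - <<'E'
from h import *
a=optics.get_image('scene'); b=optics.get_image('top')
cv2.imwrite('pics/d.png',np.hstack([cv2.resize(i,(400,400),interpolation=cv2.INTER_CUBIC) for i in(a['color'][130:240,350:460],b['color'][170:280,350:460])]))
E
```

```text
t 20.65 pos [0.4538 0.0459 0.1332] yaw 1.612 open 0.0855 F [ 0.1  0.9 -0.1] pad 0.0 q [ 0.13  0.51 -0.39  2.08  0.33  0.61 -0.45]
.454,.0455,.076,1.61 -> x -0.4 y 0.3 z 57.2 spin 0.002 (alt 6.285)
```

View pics/d.png

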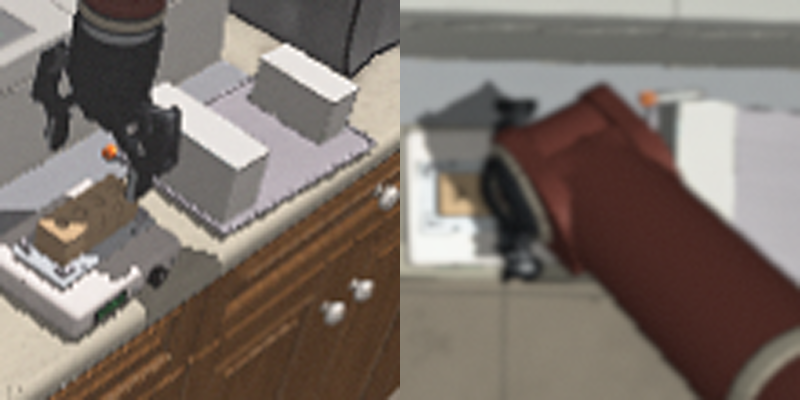

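Both cartons stand upright on the steel tray and the gripper is over the empty block. I'll descend and grip it.

Emit:
{"name": "jog_arm", "arguments": {"series": [{"x":0,"y":0,"z":20,"spin":0},{"x":0,"y":0,"z":40,"spin":0},{"x":0,"y":0,"z":50,"spin":0},{"x":0,"y":0,"z":57,"spin":0},{"x":0,"y":0,"z":57,"spin":0},{"x":0,"y":0,"z":57,"spin":0}]}}

```text
t: 21.35
tool_pos: [0.4545, 0.046, 0.0769]
tool_rot: [0.0, 0.693, 0.721, 0.0]
ft_force: [0.5, -0.3, 0.1]
opening: 0.0859
finger_force: 0.0
```

Emit:
{"name": "jog_arm", "arguments": {"series": [{"x":0,"y":0,"z":0,"spin":0},{"x":0,"y":0,"z":0,"spin":0},{"x":0,"y":0,"z":0,"spin":0},{"x":0,"y":0,"z":0,"spin":0},{"x":0,"y":0,"z":0,"spin":0},{"x":0,"y":0,"z":0,"spin":0},{"x":0,"y":0,"z":0,"spin":0},{"x":0,"y":0,"z":0,"spin":0}], "fingers": 0}}

```text
t: 22.15
tool_pos: [0.4546, 0.046, 0.0768]
tool_rot: [0.0, 0.693, 0.721, 0.001]
ft_force: [0.2, 0.4, 5.8]
opening: 0.0378
finger_force: 31.8
```

Emit:
{"name": "jog_arm", "arguments": {"series": [{"x":0,"y":0,"z":-10,"spin":0},{"x":0,"y":0,"z":-30,"spin":0},{"x":0,"y":0,"z":-70,"spin":0},{"x":0,"y":0,"z":-110,"spin":0},{"x":0,"y":0,"z":-130,"spin":0},{"x":0,"y":0,"z":-130,"spin":0},{"x":0,"y":0,"z":-130,"spin":0}]}}

```text
t: 22.85
tool_pos: [0.4532, 0.0455, 0.2059]
tool_rot: [-0.0, 0.693, 0.721, -0.001]
ft_force: [-0.5, 0.5, -1.5]
opening: 0.0372
finger_force: 31.1
```

```bash
python3 plan.py .467,-.230,.205,3.09
python3 - <<'E'
from h import *
a=optics.get_image('scene')
im=a['color'].copy(); k=8; x,y=345,165; im=cv2.resize(im[y:y+60,x:x+60],None,fx=k,fy=k,interpolation=cv2.INTER_CUBIC); raw=im.copy()
for (sx,sy,z,c) in((.05,.117,.055,(0,0,255)),(.05,.117,.064,(0,255,0))):
    h=proj(a,box(.4535,.0445,.04,sx,sy,z,z)[[0,2,6,4]]); cv2.polylines(im,[((h-[x,y]+.5)*k).astype(np.int32)],True,c,1)
cv2.imwrite('pics/e.png',cv2.resize(np.hstack([im,raw]),(800,400)))
E
```

```text
t 22.85 pos [0.4532 0.0455 0.2059] yaw 1.611 open 0.0372 F [-0.5  0.5 -1.5] pad 31.134120770730078 q [ 0.19  0.4  -0.46  2.    0.25  0.8  -0.37]
.467,-.230,.205,3.09 -> x -275.8 y 2.8 z 1.1 spin -1.479 (alt 4.804)
```

View pics/e.png

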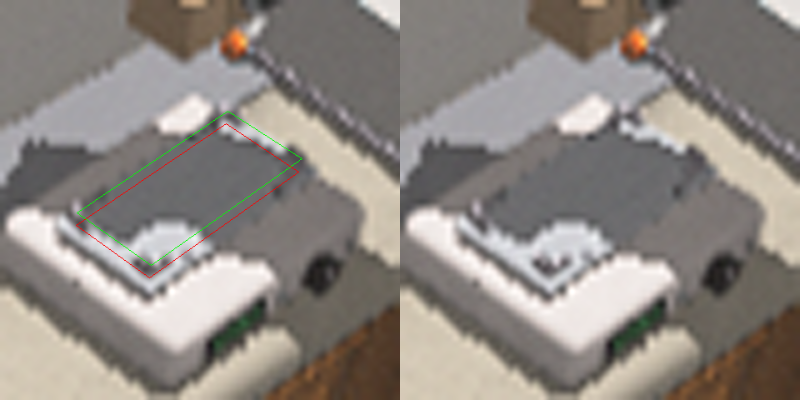

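Emit:
{"name": "jog_arm", "arguments": {"series": [{"x":-25,"y":0,"z":0,"spin":-0.13},{"x":-50,"y":0,"z":0,"spin":-0.26},{"x":-75,"y":0,"z":0,"spin":-0.39},{"x":-100,"y":0,"z":0,"spin":-0.52},{"x":-125,"y":0,"z":0,"spin":-0.65},{"x":-150,"y":0,"z":0,"spin":-0.78},{"x":-175,"y":0,"z":0,"spin":-0.91},{"x":-200,"y":1,"z":0,"spin":-1.04},{"x":-225,"y":1,"z":0,"spin":-1.17},{"x":-250,"y":2,"z":0,"spin":-1.3},{"x":-276,"y":3,"z":0,"spin":-1.42},{"x":-276,"y":3,"z":0,"spin":-1.48}]}}

```text
t: 24.1
tool_pos: [0.4663, -0.2345, 0.2033]
tool_rot: [-0.002, 0.027, 1.0, 0.0]
ft_force: [-0.6, 0.0, -1.5]
opening: 0.0374
finger_force: 31.0
```

Emit:
{"name": "jog_arm", "arguments": {"series": [{"x":0,"y":0,"z":0,"spin":0},{"x":0,"y":0,"z":30,"spin":0},{"x":0,"y":0,"z":70,"spin":0},{"x":0,"y":0,"z":80,"spin":0},{"x":0,"y":0,"z":80,"spin":0},{"x":0,"y":0,"z":80,"spin":0}]}}

```text
t: 24.7
tool_pos: [0.469, -0.2291, 0.1272]
tool_rot: [0.001, 0.025, 1.0, 0.0]
ft_force: [-0.3, 0.2, -0.7]
opening: 0.0377
finger_force: 31.0
```

```bash
python3 plan.py .467,-.230,.0335,3.09
```

```text
t 24.7 pos [ 0.469  -0.2291  0.1272] yaw 3.092 open 0.0377 F [-0.3  0.2 -0.7] pad 30.96424686256796 q [ 0.89  0.68 -0.75  1.91  0.64  0.8   1.31]
.467,-.230,.0335,3.09 -> x 2.1 y -1.0 z 93.7 spin 0.002 (alt 6.285)
```

Emit:
{"name": "jog_arm", "arguments": {"series": [{"x":2,"y":-1,"z":30,"spin":0},{"x":2,"y":-1,"z":60,"spin":0},{"x":2,"y":-1,"z":80,"spin":0},{"x":2,"y":-1,"z":89,"spin":0},{"x":2,"y":-1,"z":92,"spin":0},{"x":2,"y":-1,"z":94,"spin":0},{"x":2,"y":-1,"z":94,"spin":0},{"x":2,"y":-1,"z":94,"spin":0}]}}

```text
t: 25.5
tool_pos: [0.4667, -0.2309, 0.0333]
tool_rot: [0.001, 0.025, 1.0, -0.0]
ft_force: [-0.6, 0.8, -0.4]
opening: 0.0375
finger_force: 31.0
```

Emit:
{"name": "jog_arm", "arguments": {"series": [{"x":0,"y":0,"z":0,"spin":0},{"x":0,"y":0,"z":0,"spin":0},{"x":0,"y":0,"z":0,"spin":0},{"x":0,"y":0,"z":0,"spin":0}], "fingers": 75}}

```text
t: 25.9
tool_pos: [0.4661, -0.2307, 0.0325]
tool_rot: [0.0, 0.025, 1.0, -0.0]
ft_force: [0.5, -0.2, -0.1]
opening: 0.0646
finger_force: 0.0
```

Emit:
{"name": "jog_arm", "arguments": {"series": [{"x":0,"y":0,"z":-20,"spin":0},{"x":0,"y":0,"z":-60,"spin":0},{"x":0,"y":0,"z":-110,"spin":0},{"x":0,"y":0,"z":-165,"spin":0},{"x":0,"y":0,"z":-165,"spin":0},{"x":0,"y":0,"z":-165,"spin":0}]}}

```text
t: 26.5
tool_pos: [0.4667, -0.231, 0.1988]
tool_rot: [0.002, 0.026, 1.0, -0.001]
ft_force: [-0.7, 0.9, 0.0]
opening: 0.064
finger_force: 0.0
```

```bash
python3 plan.py .465,.2,.2,2.3 .528,.343,.2,1.98
```

```text
t 26.5 pos [ 0.4667 -0.231   0.1988] yaw 3.09 open 0.064 F [-0.7  0.9  0. ] pad 0.0 q [ 0.96  0.59 -0.83  1.84  0.53  0.95  1.4 ]
.465,.2,.2,2.3 -> x 23.7 y 430.3 z -2.1 spin 0.790 (alt 7.074)
.528,.343,.2,1.98 -> x -31.9 y 576.4 z -2.2 spin 1.110 (alt 7.394)
```

Emit:
{"name": "jog_arm", "arguments": {"series": [{"x":24,"y":430,"z":0,"spin":0.79},{"x":24,"y":430,"z":0,"spin":0.79},{"x":24,"y":430,"z":0,"spin":0.79},{"x":24,"y":430,"z":0,"spin":0.79},{"x":24,"y":430,"z":0,"spin":0.79},{"x":24,"y":430,"z":0,"spin":0.79},{"x":24,"y":430,"z":0,"spin":0.79},{"x":24,"y":430,"z":0,"spin":0.79},{"x":24,"y":430,"z":0,"spin":0.79},{"x":-32,"y":576,"z":0,"spin":1.11},{"x":-32,"y":576,"z":0,"spin":1.11},{"x":-32,"y":576,"z":0,"spin":1.11}], "fingers": 100}}

```text
t: 27.7
tool_pos: [0.5242, 0.338, 0.1949]
tool_rot: [0.0, 0.549, 0.836, -0.002]
ft_force: [1.3, 1.2, 0.4]
opening: 0.0853
finger_force: 0.0
```

Emit:
{"name": "jog_arm", "arguments": {"series": [{"x":0,"y":0,"z":0,"spin":0},{"x":0,"y":0,"z":0,"spin":0}]}}

```text
t: 27.9
tool_pos: [0.5232, 0.3375, 0.1944]
tool_rot: [-0.001, 0.547, 0.837, -0.002]
ft_force: [0.1, -0.4, 0.3]
opening: 0.0853
finger_force: 0.0
```

```bash
python3 plan.py .528,.343,.1,1.98
```

```text
t 27.9 pos [0.5232 0.3375 0.1944] yaw 1.984 open 0.0853 F [ 0.1 -0.4  0.3] pad 0.0 q [-0.33  0.66 -0.48  1.55  0.34  1.02 -0.49]
.528,.343,.1,1.98 -> x 3.2 y 7.1 z 94.4 spin 0.004 (alt 6.287)
```

Emit:
{"name": "jog_arm", "arguments": {"series": [{"x":3,"y":7,"z":40,"spin":0},{"x":3,"y":7,"z":80,"spin":0},{"x":3,"y":7,"z":90,"spin":0},{"x":3,"y":7,"z":90,"spin":0},{"x":3,"y":7,"z":90,"spin":0}]}}

```text
t: 28.4
tool_pos: [0.5305, 0.3425, 0.1087]
tool_rot: [0.0, 0.549, 0.836, 0.001]
ft_force: [-0.4, -0.2, 0.9]
opening: 0.0856
finger_force: 0.0
```

```bash
python3 plan.py .528,.344,.026,1.98;  python3 - <<'E'
from h import *
a=optics.get_image('scene'); b=optics.get_image('top')
im=cv2.resize(a['color'][190:270,245:325],(400,400),interpolation=cv2.INTER_CUBIC)
m=cv2.resize(b['color'][195:255,345:405],(400,400),interpolation=cv2.INTER_CUBIC)
k=400/60
for z,c in((.055,(0,0,255)),(.064,(0,255,0))):
    h=proj(b,box(.4535,.0445,.04,.05,.117,z,z)[[0,2,6,4]]); cv2.polylines(m,[((h-[345,195]+.5)*k).astype(np.int32)],True,c,1)
cv2.imwrite('pics/f.png',np.hstack([im,m]))
E
```

```text
t 28.4 pos [0.5305 0.3425 0.1087] yaw 1.98 open 0.0856 F [-0.4 -0.2  0.9] pad 0.0 q [-0.35  0.77 -0.44  1.61  0.41  0.85 -0.55]
.528,.344,.026,1.98 -> x 2.4 y -1.9 z 82.7 spin 0.000 (alt 6.283)
```

View pics/f.png

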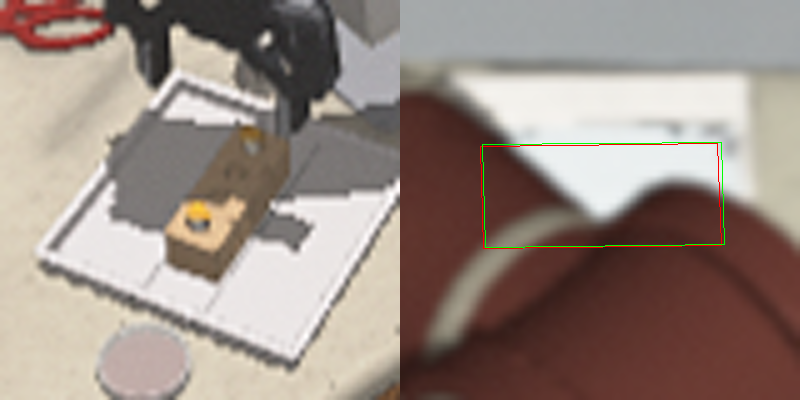

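The block is clear in the middle bay, with the gripper above and its fingers well outside. I'll descend.

Emit:
{"name": "jog_arm", "arguments": {"series": [{"x":2,"y":-2,"z":30,"spin":0},{"x":2,"y":-2,"z":55,"spin":0},{"x":2,"y":-2,"z":72,"spin":0},{"x":2,"y":-2,"z":80,"spin":0},{"x":2,"y":-2,"z":82,"spin":0},{"x":2,"y":-2,"z":82,"spin":0},{"x":2,"y":-2,"z":82,"spin":0}]}}

```text
t: 29.2
tool_pos: [0.528, 0.3444, 0.0268]
tool_rot: [0.0, 0.548, 0.836, 0.001]
ft_force: [0.5, -0.1, -0.1]
opening: 0.0858
finger_force: 0.0
```

Emit:
{"name": "jog_arm", "arguments": {"series": [{"x":0,"y":0,"z":0,"spin":0},{"x":0,"y":0,"z":0,"spin":0},{"x":0,"y":0,"z":0,"spin":0},{"x":0,"y":0,"z":0,"spin":0},{"x":0,"y":0,"z":0,"spin":0},{"x":0,"y":0,"z":0,"spin":0},{"x":0,"y":0,"z":0,"spin":0},{"x":0,"y":0,"z":0,"spin":0}], "fingers": 0}}

```text
t: 30.0
tool_pos: [0.5277, 0.3441, 0.0259]
tool_rot: [0.0, 0.548, 0.836, 0.001]
ft_force: [-0.1, 0.4, 4.7]
opening: 0.0375
finger_force: 31.7
```

Emit:
{"name": "jog_arm", "arguments": {"series": [{"x":0,"y":0,"z":-10,"spin":0},{"x":0,"y":0,"z":-30,"spin":0},{"x":0,"y":0,"z":-65,"spin":0},{"x":0,"y":0,"z":-105,"spin":0},{"x":0,"y":0,"z":-145,"spin":0},{"x":0,"y":0,"z":-170,"spin":0},{"x":0,"y":0,"z":-170,"spin":0},{"x":0,"y":0,"z":-170,"spin":0}]}}

```text
t: 30.8
tool_pos: [0.5265, 0.343, 0.1948]
tool_rot: [-0.0, 0.548, 0.836, -0.001]
ft_force: [-0.6, 0.4, -1.8]
opening: 0.0375
finger_force: 31.1
```

```bash
python3 plan.py .46,.2,.2,1.7 .454,.045,.2,1.61
python3 - <<'E'
from h import *
b=optics.get_image('scene'); c=optics.get_image('top')
k=400/60; o=[]
for p,(x,y) in((b,(345,168)),(c,(345,195))):
    m=cv2.resize(p['color'][y:y+60,x:x+60],(400,400),interpolation=cv2.INTER_CUBIC)
    h=proj(p,box(.4535,.0445,.04,.05,.117,.064,.064)[[0,2,6,4]]); cv2.polylines(m,[((h-[x,y]+.5)*k).astype(np.int32)],True,(0,0,255),1); o.append(m)
cv2.imwrite('pics/g.png',np.hstack(o))
E
```

```text
t 30.8 pos [0.5265 0.343  0.1948] yaw 1.981 open 0.0375 F [-0.6  0.4 -1.8] pad 31.138481309171766 q [-0.33  0.67 -0.49  1.54  0.35  1.02 -0.5 ]
.46,.2,.2,1.7 -> x -104.6 y -118.0 z -5.0 spin 0.281 (alt 6.564)
.454,.045,.2,1.61 -> x -244.4 y -185.3 z -4.7 spin 0.371 (alt 6.654)
```

View pics/g.png

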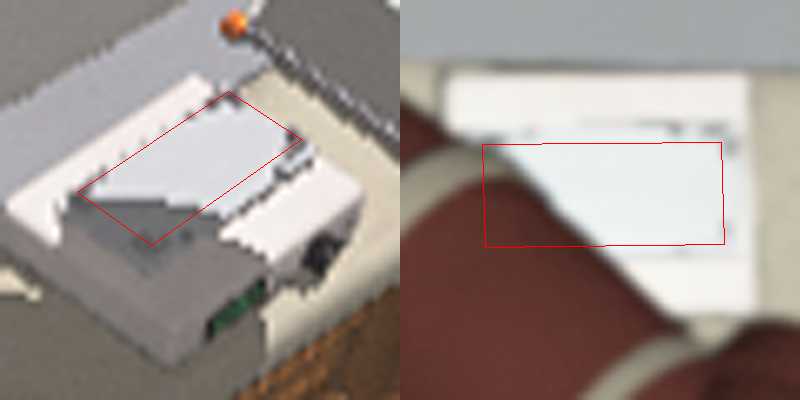

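The nest reads about 1 mm further back than assumed, so I'll aim at (.455,.0455). Now carrying the loaded block over.

Emit:
{"name": "jog_arm", "arguments": {"series": [{"x":-26,"y":-29,"z":0,"spin":0.07},{"x":-52,"y":-58,"z":0,"spin":0.14},{"x":-78,"y":-88,"z":0,"spin":0.21},{"x":-104,"y":-117,"z":0,"spin":0.28},{"x":-132,"y":-131,"z":0,"spin":0.3},{"x":-160,"y":-145,"z":0,"spin":0.32},{"x":-188,"y":-158,"z":0,"spin":0.34},{"x":-216,"y":-171,"z":0,"spin":0.36},{"x":-235,"y":-181,"z":0,"spin":0.37},{"x":-244,"y":-185,"z":0,"spin":0.37},{"x":-244,"y":-185,"z":0,"spin":0.37},{"x":-244,"y":-185,"z":0,"spin":0.37}]}}

```text
t: 32.1
tool_pos: [0.4547, 0.0475, 0.1949]
tool_rot: [-0.001, 0.692, 0.722, 0.0]
ft_force: [-0.5, 0.5, -1.8]
opening: 0.0376
finger_force: 31.1
```

Emit:
{"name": "jog_arm", "arguments": {"series": [{"x":0,"y":0,"z":30,"spin":0},{"x":0,"y":0,"z":60,"spin":0},{"x":0,"y":0,"z":80,"spin":0},{"x":0,"y":0,"z":85,"spin":0},{"x":0,"y":0,"z":85,"spin":0},{"x":0,"y":0,"z":85,"spin":0}]}}

```text
t: 32.7
tool_pos: [0.4556, 0.0472, 0.1111]
tool_rot: [0.0, 0.692, 0.722, 0.001]
ft_force: [0.2, -0.0, -1.2]
opening: 0.0375
finger_force: 31.0
```

```bash
python3 plan.py .4548,.0453,.0775,1.611
python3 - <<'E'
from h import *
b=optics.get_image('scene'); c=optics.get_image('top')
k=400/60; o=[]
for p,(x,y) in((b,(345,158)),(c,(345,195))):
    m=cv2.resize(p['color'][y:y+60,x:x+60],(400,400),interpolation=cv2.INTER_CUBIC)
    z=bot.get_state()['tool_pos'][2]-.0218+.036
    h=proj(p,box(.4538,.0453,.04,.038,.105,z,z)[[0,2,6,4]]); cv2.polylines(m,[((h-[x,y]+.5)*k).astype(np.int32)],True,(0,0,255),1); o.append(m)
cv2.imwrite('pics/i.png',np.hstack(o))
E
```

```text
t 32.7 pos [0.4556 0.0472 0.1111] yaw 1.612 open 0.0375 F [ 0.2 -0.  -1.2] pad 31.016654795967042 q [ 0.09  0.55 -0.34  2.1   0.34  0.54 -0.46]
.4548,.0453,.0775,1.611 -> x -1.9 y -1.0 z 33.6 spin 0.001 (alt 6.284)
```

View pics/i.png

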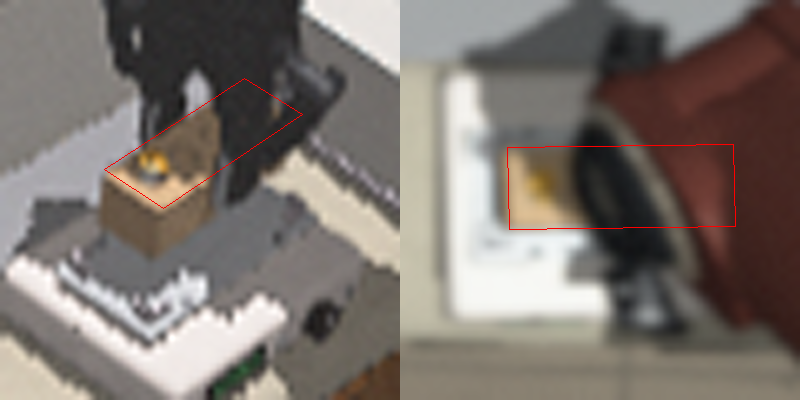

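The held block lines up with the expected outline (within ~2 mm), so I'll lower it into the nest.

Emit:
{"name": "jog_arm", "arguments": {"series": [{"x":-2,"y":-1,"z":10,"spin":0},{"x":-2,"y":-1,"z":18,"spin":0},{"x":-2,"y":-1,"z":22,"spin":0},{"x":-2,"y":-1,"z":26,"spin":0},{"x":-2,"y":-1,"z":26,"spin":0}]}}

```text
t: 33.3
tool_pos: [0.4536, 0.0442, 0.0837]
tool_rot: [-0.0, 0.693, 0.721, -0.0]
ft_force: [0.0, -0.1, -1.8]
opening: 0.0377
finger_force: 31.1
```

Emit:
{"name": "jog_arm", "arguments": {"series": [{"x":0,"y":0,"z":3,"spin":0},{"x":0,"y":0,"z":5,"spin":0},{"x":0,"y":0,"z":7,"spin":0},{"x":0,"y":0,"z":8,"spin":0},{"x":0,"y":0,"z":8,"spin":0}]}}

```text
t: 33.8
tool_pos: [0.4539, 0.0442, 0.0768]
tool_rot: [0.0, 0.693, 0.721, 0.0]
ft_force: [-2.1, -0.5, 4.0]
opening: 0.0375
finger_force: 31.5
```

```bash
python3 plan.py .4548,.0453,.0775,1.611
```

```text
t 33.8 pos [0.4539 0.0442 0.0768] yaw 1.611 open 0.0375 F [-2.1 -0.5  4. ] pad 31.46899613784626 q [ 0.06  0.61 -0.29  2.13  0.39  0.45 -0.5 ]
.4548,.0453,.0775,1.611 -> x 1.1 y 0.9 z -0.7 spin -0.000 (alt 6.283)
```

Emit:
{"name": "jog_arm", "arguments": {"series": [{"x":0,"y":0,"z":0,"spin":0},{"x":0,"y":0,"z":0,"spin":0},{"x":0,"y":0,"z":0,"spin":0},{"x":0,"y":0,"z":0,"spin":0},{"x":0,"y":0,"z":0,"spin":0}], "fingers": 85}}

```text
t: 34.3
tool_pos: [0.4539, 0.0442, 0.0763]
tool_rot: [-0.0, 0.693, 0.721, 0.0]
ft_force: [0.3, 0.1, -0.0]
opening: 0.0725
finger_force: 0.0
```

Emit:
{"name": "jog_arm", "arguments": {"series": [{"x":0,"y":0,"z":-15,"spin":0},{"x":0,"y":0,"z":-50,"spin":0},{"x":0,"y":0,"z":-90,"spin":0},{"x":0,"y":0,"z":-125,"spin":0},{"x":0,"y":0,"z":-125,"spin":0},{"x":0,"y":0,"z":-125,"spin":0}]}}

```text
t: 34.9
tool_pos: [0.4539, 0.0439, 0.2017]
tool_rot: [0.001, 0.693, 0.721, 0.0]
ft_force: [0.2, -0.2, -0.5]
opening: 0.0726
finger_force: 0.0
```

```bash
python3 plan.py .4665,-.2308,.2,3.09
```

```text
t 34.9 pos [0.4539 0.0439 0.2017] yaw 1.61 open 0.0726 F [ 0.2 -0.2 -0.5] pad 0.0 q [ 0.17  0.4  -0.44  2.01  0.24  0.78 -0.36]
.4665,-.2308,.2,3.09 -> x -275.0 y 1.6 z 1.8 spin -1.480 (alt 4.804)
```

Emit:
{"name": "jog_arm", "arguments": {"series": [{"x":-275,"y":2,"z":0,"spin":-1.48},{"x":-275,"y":2,"z":0,"spin":-1.48},{"x":-275,"y":2,"z":0,"spin":-1.48},{"x":-275,"y":2,"z":0,"spin":-1.48},{"x":-275,"y":2,"z":0,"spin":-1.48},{"x":-275,"y":2,"z":0,"spin":-1.48},{"x":-275,"y":2,"z":0,"spin":-1.48},{"x":-275,"y":2,"z":0,"spin":-1.48},{"x":-275,"y":2,"z":0,"spin":-1.48},{"x":-275,"y":2,"z":0,"spin":-1.48},{"x":-275,"y":2,"z":0,"spin":-1.48},{"x":-275,"y":2,"z":0,"spin":-1.48}], "fingers": 75}}

```text
t: 36.1
tool_pos: [0.4661, -0.2303, 0.1999]
tool_rot: [-0.001, 0.027, 1.0, 0.001]
ft_force: [-0.7, -0.3, 1.0]
opening: 0.064
finger_force: 0.0
```

Emit:
{"name": "jog_arm", "arguments": {"series": [{"x":0,"y":0,"z":30,"spin":0},{"x":0,"y":0,"z":70,"spin":0},{"x":0,"y":0,"z":80,"spin":0},{"x":0,"y":0,"z":80,"spin":0},{"x":0,"y":0,"z":80,"spin":0}]}}

```text
t: 36.6
tool_pos: [0.468, -0.2304, 0.1224]
tool_rot: [0.001, 0.025, 1.0, -0.0]
ft_force: [0.3, 0.6, 0.6]
opening: 0.0641
finger_force: 0.0
```

```bash
python3 plan.py .4662,-.2308,.0325,3.09
python3 - <<'E'
from h import *
s=optics.get_image('scene'); t=optics.get_image('top')
m=near(optics.trace(s,'loaded_block'),(373,189)); 
b=cv2.resize(s['color'][160:220,345:405],(400,400),interpolation=cv2.INTER_CUBIC)
c=cv2.resize(t['color'][195:255,345:405],(400,400),interpolation=cv2.INTER_CUBIC)
cv2.imwrite('pics/j.png',np.hstack([b,c]))
E
```

```text
t 36.6 pos [ 0.468  -0.2304  0.1224] yaw 3.091 open 0.0641 F [0.3 0.6 0.6] pad 0.0 q [ 0.88  0.68 -0.72  1.92  0.63  0.78  1.32]
.4662,-.2308,.0325,3.09 -> x 1.9 y -0.5 z 89.8 spin 0.001 (alt 6.284)
```

View pics/j.png

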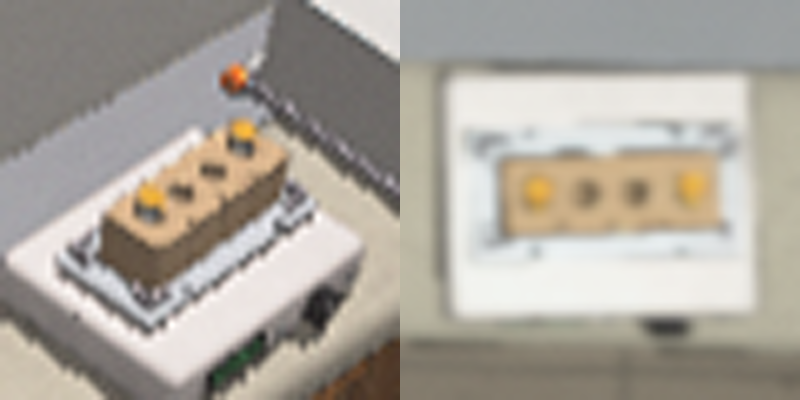

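The loaded block sits flat and centred inside the corner angles. Now the empty block.

Emit:
{"name": "jog_arm", "arguments": {"series": [{"x":2,"y":0,"z":30,"spin":0},{"x":2,"y":0,"z":60,"spin":0},{"x":2,"y":0,"z":80,"spin":0},{"x":2,"y":0,"z":88,"spin":0},{"x":2,"y":0,"z":89,"spin":0},{"x":2,"y":0,"z":89,"spin":0}]}}

```text
t: 37.35
tool_pos: [0.4658, -0.2306, 0.0333]
tool_rot: [0.001, 0.025, 1.0, -0.0]
ft_force: [0.9, -0.2, 0.8]
opening: 0.0642
finger_force: 0.0
```

Emit:
{"name": "jog_arm", "arguments": {"series": [{"x":0,"y":0,"z":0,"spin":0},{"x":0,"y":0,"z":0,"spin":0},{"x":0,"y":0,"z":0,"spin":0},{"x":0,"y":0,"z":0,"spin":0},{"x":0,"y":0,"z":0,"spin":0},{"x":0,"y":0,"z":0,"spin":0}], "fingers": 0}}

```text
t: 37.95
tool_pos: [0.4657, -0.2308, 0.0335]
tool_rot: [0.001, 0.025, 1.0, -0.001]
ft_force: [-1.0, 0.3, 5.7]
opening: 0.0373
finger_force: 32.2
```

Emit:
{"name": "jog_arm", "arguments": {"series": [{"x":0,"y":0,"z":-10,"spin":0},{"x":0,"y":0,"z":-30,"spin":0},{"x":0,"y":0,"z":-65,"spin":0},{"x":0,"y":0,"z":-105,"spin":0},{"x":0,"y":0,"z":-145,"spin":0},{"x":0,"y":0,"z":-165,"spin":0},{"x":0,"y":0,"z":-165,"spin":0}]}}

```text
t: 38.65
tool_pos: [0.4666, -0.2306, 0.2006]
tool_rot: [0.003, 0.025, 1.0, -0.001]
ft_force: [0.7, 0.2, -0.8]
opening: 0.0372
finger_force: 31.4
```

```bash
python3 plan.py .465,.2,.2,2.3 .528,.344,.2,1.98
```

```text
t 38.65 pos [ 0.4666 -0.2306  0.2006] yaw 3.091 open 0.0372 F [ 0.7  0.2 -0.8] pad 31.372209652327 q [ 0.95  0.58 -0.81  1.84  0.52  0.94  1.42]
.465,.2,.2,2.3 -> x 23.4 y 429.9 z -0.5 spin 0.791 (alt 7.074)
.528,.344,.2,1.98 -> x -32.2 y 576.9 z -0.5 spin 1.111 (alt 7.394)
```

Emit:
{"name": "jog_arm", "arguments": {"series": [{"x":2,"y":43,"z":0,"spin":0.08},{"x":5,"y":88,"z":0,"spin":0.16},{"x":7,"y":133,"z":0,"spin":0.25},{"x":10,"y":178,"z":0,"spin":0.33},{"x":12,"y":223,"z":0,"spin":0.41},{"x":15,"y":268,"z":0,"spin":0.49},{"x":17,"y":313,"z":0,"spin":0.58},{"x":20,"y":358,"z":0,"spin":0.66},{"x":23,"y":400,"z":0,"spin":0.73},{"x":23,"y":430,"z":0,"spin":0.79},{"x":8,"y":470,"z":0,"spin":0.88},{"x":-8,"y":510,"z":0,"spin":0.97}]}}

```text
t: 39.85
tool_pos: [0.4979, 0.2789, 0.1957]
tool_rot: [-0.001, 0.49, 0.872, -0.002]
ft_force: [-0.1, -0.3, -0.6]
opening: 0.0374
finger_force: 31.3
```

Emit:
{"name": "jog_arm", "arguments": {"series": [{"x":0,"y":0,"z":0,"spin":0},{"x":0,"y":0,"z":0,"spin":0}]}}

```text
t: 40.05
tool_pos: [0.4975, 0.2789, 0.1955]
tool_rot: [-0.001, 0.487, 0.873, -0.002]
ft_force: [0.2, -0.7, -1.5]
opening: 0.0373
finger_force: 31.4
```

```bash
python3 plan.py .528,.344,.2,1.98
```

```text
t 40.05 pos [0.4975 0.2789 0.1955] yaw 2.124 open 0.0373 F [ 0.2 -0.7 -1.5] pad 31.358221638947725 q [-0.23  0.59 -0.51  1.71  0.34  0.94 -0.32]
.528,.344,.2,1.98 -> x 39.4 y 60.2 z -4.7 spin 0.144 (alt 6.427)
```

Emit:
{"name": "jog_arm", "arguments": {"series": [{"x":20,"y":30,"z":0,"spin":0.07},{"x":39,"y":60,"z":0,"spin":0.14},{"x":39,"y":60,"z":20,"spin":0.14},{"x":39,"y":60,"z":60,"spin":0.14},{"x":39,"y":60,"z":100,"spin":0.14},{"x":39,"y":60,"z":120,"spin":0.14},{"x":39,"y":60,"z":120,"spin":0.14},{"x":39,"y":60,"z":120,"spin":0.14}]}}

```text
t: 40.85
tool_pos: [0.5296, 0.3418, 0.0772]
tool_rot: [-0.0, 0.549, 0.836, -0.001]
ft_force: [1.1, 0.4, 0.3]
opening: 0.0376
finger_force: 31.3
```

```bash
python3 plan.py .5277,.3441,.0265,1.981
```

```text
t 40.85 pos [0.5296 0.3418 0.0772] yaw 1.98 open 0.0376 F [1.1 0.4 0.3] pad 31.302215522155166 q [-0.38  0.8  -0.4   1.64  0.41  0.79 -0.55]
.5277,.3441,.0265,1.981 -> x 2.9 y -0.8 z 50.7 spin -0.001 (alt 6.282)
```

Emit:
{"name": "jog_arm", "arguments": {"series": [{"x":3,"y":-1,"z":25,"spin":0},{"x":3,"y":-1,"z":40,"spin":0},{"x":3,"y":-1,"z":46,"spin":0},{"x":3,"y":-1,"z":49,"spin":0},{"x":3,"y":-1,"z":51,"spin":0},{"x":3,"y":-1,"z":51,"spin":0}]}}

```text
t: 41.45
tool_pos: [0.5278, 0.3457, 0.0269]
tool_rot: [0.0, 0.548, 0.836, 0.001]
ft_force: [-0.5, 0.4, -1.2]
opening: 0.0375
finger_force: 31.4
```

Emit:
{"name": "jog_arm", "arguments": {"series": [{"x":0,"y":0,"z":0,"spin":0},{"x":0,"y":0,"z":0,"spin":0},{"x":0,"y":0,"z":0,"spin":0},{"x":0,"y":0,"z":0,"spin":0},{"x":0,"y":0,"z":0,"spin":0}], "fingers": 85}}

```text
t: 41.95
tool_pos: [0.5275, 0.3455, 0.0265]
tool_rot: [0.0, 0.548, 0.836, 0.0]
ft_force: [1.1, -1.0, -0.4]
opening: 0.0728
finger_force: 0.0
```

Emit:
{"name": "jog_arm", "arguments": {"series": [{"x":0,"y":0,"z":-15,"spin":0},{"x":0,"y":0,"z":-50,"spin":0},{"x":0,"y":0,"z":-95,"spin":0},{"x":0,"y":0,"z":-140,"spin":0},{"x":0,"y":0,"z":-175,"spin":0},{"x":0,"y":0,"z":-175,"spin":0},{"x":0,"y":0,"z":-175,"spin":0}]}}

```text
t: 42.65
tool_pos: [0.5276, 0.3457, 0.2032]
tool_rot: [0.001, 0.548, 0.836, 0.001]
ft_force: [0.2, -1.1, -1.1]
opening: 0.0722
finger_force: 0.0
```

```bash
python3 plan.py .465,.2,.2,2.3 .4718,-.1402,.2,3.09
```

```text
t 42.65 pos [0.5276 0.3457 0.2032] yaw 1.981 open 0.0722 F [ 0.2 -1.1 -1.1] pad 0.0 q [-0.35  0.66 -0.46  1.53  0.33  1.03 -0.48]
.465,.2,.2,2.3 -> x -108.6 y -115.5 z 2.8 spin -0.319 (alt 5.964)
.4718,-.1402,.2,3.09 -> x -423.3 y -244.9 z 2.4 spin -1.109 (alt 5.174)
```

Emit:
{"name": "jog_arm", "arguments": {"series": [{"x":-109,"y":-115,"z":0,"spin":-0.32},{"x":-109,"y":-115,"z":0,"spin":-0.32},{"x":-109,"y":-115,"z":0,"spin":-0.32},{"x":-109,"y":-115,"z":0,"spin":-0.32},{"x":-423,"y":-245,"z":0,"spin":-1.11},{"x":-423,"y":-245,"z":0,"spin":-1.11},{"x":-423,"y":-245,"z":0,"spin":-1.11},{"x":-423,"y":-245,"z":0,"spin":-1.11},{"x":-423,"y":-245,"z":0,"spin":-1.11},{"x":-423,"y":-245,"z":0,"spin":-1.11},{"x":-423,"y":-245,"z":0,"spin":-1.11},{"x":-423,"y":-245,"z":0,"spin":-1.11}], "fingers": 85}}

```text
t: 43.85
tool_pos: [0.47, -0.1485, 0.1991]
tool_rot: [-0.002, 0.032, 0.999, -0.001]
ft_force: [0.1, -0.4, 0.1]
opening: 0.0727
finger_force: 0.0
```

Emit:
{"name": "jog_arm", "arguments": {"series": [{"x":0,"y":0,"z":20,"spin":0},{"x":0,"y":0,"z":60,"spin":0},{"x":0,"y":0,"z":70,"spin":0},{"x":0,"y":0,"z":70,"spin":0},{"x":0,"y":0,"z":70,"spin":0}]}}

```text
t: 44.35
tool_pos: [0.4721, -0.1394, 0.132]
tool_rot: [0.0, 0.025, 1.0, 0.0]
ft_force: [0.5, 0.7, 0.5]
opening: 0.0726
finger_force: 0.0
```

```bash
python3 plan.py .4717,-.1403,.0684,3.09
```

```text
t 44.35 pos [ 0.4721 -0.1394  0.132 ] yaw 3.092 open 0.0726 F [0.5 0.7 0.5] pad 0.0 q [ 0.73  0.63 -0.74  1.99  0.61  0.76  1.15]
.4717,-.1403,.0684,3.09 -> x 0.4 y -0.9 z 63.6 spin 0.002 (alt 6.285)
```

Emit:
{"name": "jog_arm", "arguments": {"series": [{"x":0,"y":-1,"z":30,"spin":0},{"x":0,"y":-1,"z":52,"spin":0},{"x":0,"y":-1,"z":61,"spin":0},{"x":0,"y":-1,"z":64,"spin":0},{"x":0,"y":-1,"z":64,"spin":0},{"x":0,"y":-1,"z":64,"spin":0}]}}

```text
t: 44.95
tool_pos: [0.4722, -0.1411, 0.0684]
tool_rot: [0.001, 0.025, 1.0, -0.0]
ft_force: [-0.2, -0.1, -0.8]
opening: 0.073
finger_force: 0.0
```

Emit:
{"name": "jog_arm", "arguments": {"series": [{"x":0,"y":0,"z":0,"spin":0},{"x":0,"y":0,"z":0,"spin":0},{"x":0,"y":0,"z":0,"spin":0},{"x":0,"y":0,"z":0,"spin":0},{"x":0,"y":0,"z":0,"spin":0},{"x":0,"y":0,"z":0,"spin":0}], "fingers": 0}}

```text
t: 45.55
tool_pos: [0.4719, -0.1411, 0.0682]
tool_rot: [0.001, 0.025, 1.0, -0.0]
ft_force: [-1.4, -0.3, 5.5]
opening: 0.0494
finger_force: 31.4
```

Emit:
{"name": "jog_arm", "arguments": {"series": [{"x":0,"y":0,"z":-10,"spin":0},{"x":0,"y":0,"z":-30,"spin":0},{"x":0,"y":0,"z":-65,"spin":0},{"x":0,"y":0,"z":-105,"spin":0},{"x":0,"y":0,"z":-135,"spin":0},{"x":0,"y":0,"z":-135,"spin":0},{"x":0,"y":0,"z":-135,"spin":0}]}}

```text
t: 46.25
tool_pos: [0.471, -0.1415, 0.2027]
tool_rot: [0.0, 0.026, 1.0, -0.0]
ft_force: [-0.7, -0.8, -0.4]
opening: 0.0497
finger_force: 31.4
```

```bash
python3 plan.py .465,.2,.205,2.3 .574,.3654,.205,1.981
```

```text
t 46.25 pos [ 0.471  -0.1415  0.2027] yaw 3.09 open 0.0497 F [-0.7 -0.8 -0.4] pad 31.440210342407227 q [ 0.8   0.54 -0.83  1.91  0.5   0.91  1.25]
.465,.2,.205,2.3 -> x 23.5 y 340.7 z -2.6 spin 0.790 (alt 7.073)
.574,.3654,.205,1.981 -> x -76.9 y 511.5 z -2.6 spin 1.109 (alt 7.392)
```

Emit:
{"name": "jog_arm", "arguments": {"series": [{"x":3,"y":43,"z":0,"spin":0.1},{"x":6,"y":86,"z":0,"spin":0.2},{"x":9,"y":129,"z":0,"spin":0.3},{"x":12,"y":172,"z":0,"spin":0.4},{"x":15,"y":215,"z":0,"spin":0.5},{"x":18,"y":258,"z":0,"spin":0.6},{"x":21,"y":300,"z":0,"spin":0.7},{"x":23,"y":341,"z":0,"spin":0.79},{"x":0,"y":380,"z":0,"spin":0.86},{"x":-23,"y":420,"z":0,"spin":0.94},{"x":-46,"y":459,"z":0,"spin":1.01},{"x":-65,"y":490,"z":0,"spin":1.08}]}}

```text
t: 47.45
tool_pos: [0.5608, 0.3467, 0.1998]
tool_rot: [-0.001, 0.536, 0.844, -0.002]
ft_force: [0.6, 0.7, -0.4]
opening: 0.0494
finger_force: 31.5
```

Emit:
{"name": "jog_arm", "arguments": {"series": [{"x":0,"y":0,"z":0,"spin":0},{"x":0,"y":0,"z":0,"spin":0}]}}

```text
t: 47.65
tool_pos: [0.5598, 0.3447, 0.1996]
tool_rot: [-0.001, 0.535, 0.845, -0.002]
ft_force: [-0.1, -0.0, -1.7]
opening: 0.0499
finger_force: 31.5
```

```bash
python3 plan.py .574,.3654,.12,1.981
```

```text
t 47.65 pos [0.5598 0.3447 0.1996] yaw 2.013 open 0.0499 F [-0.1 -0.  -1.7] pad 31.541088223457336 q [-0.33  0.71 -0.47  1.44  0.34  1.08 -0.42]
.574,.3654,.12,1.981 -> x 12.7 y 22.1 z 79.5 spin 0.032 (alt 6.315)
```

Emit:
{"name": "jog_arm", "arguments": {"series": [{"x":13,"y":22,"z":0,"spin":0.03},{"x":13,"y":22,"z":20,"spin":0.03},{"x":13,"y":22,"z":55,"spin":0.03},{"x":13,"y":22,"z":75,"spin":0.03},{"x":13,"y":22,"z":75,"spin":0.03},{"x":13,"y":22,"z":75,"spin":0.03}]}}

```text
t: 48.25
tool_pos: [0.5754, 0.3647, 0.1273]
tool_rot: [-0.0, 0.549, 0.836, -0.001]
ft_force: [0.3, -0.0, 0.8]
opening: 0.0496
finger_force: 31.6
```

```bash
python3 plan.py .574,.3654,.0615,1.981
```

```text
t 48.25 pos [0.5754 0.3647 0.1273] yaw 1.98 open 0.0496 F [ 0.3 -0.   0.8] pad 31.569194197654724 q [-0.37  0.81 -0.43  1.44  0.37  0.98 -0.48]
.574,.3654,.0615,1.981 -> x 1.3 y -0.9 z 65.8 spin -0.001 (alt 6.282)
```

Emit:
{"name": "jog_arm", "arguments": {"series": [{"x":0,"y":-1,"z":15,"spin":0},{"x":0,"y":-1,"z":30,"spin":0},{"x":0,"y":-1,"z":45,"spin":0},{"x":0,"y":-1,"z":56,"spin":0},{"x":0,"y":-1,"z":62,"spin":0},{"x":0,"y":-1,"z":66,"spin":0},{"x":0,"y":-1,"z":66,"spin":0},{"x":0,"y":-1,"z":66,"spin":0}]}}

```text
t: 49.05
tool_pos: [0.5748, 0.366, 0.0617]
tool_rot: [0.0, 0.548, 0.836, 0.001]
ft_force: [0.6, 0.2, -0.5]
opening: 0.0496
finger_force: 31.1
```

```bash
python3 plan.py .574,.3654,.0615,1.981
```

```text
t 49.05 pos [0.5748 0.366  0.0617] yaw 1.981 open 0.0496 F [ 0.6  0.2 -0.5] pad 31.131248474121094 q [-0.38  0.89 -0.4   1.48  0.41  0.85 -0.51]
.574,.3654,.0615,1.981 -> x -0.3 y -1.0 z 0.2 spin -0.000 (alt 6.283)
```

Emit:
{"name": "jog_arm", "arguments": {"series": [{"x":0,"y":0,"z":0,"spin":0},{"x":0,"y":0,"z":0,"spin":0},{"x":0,"y":0,"z":0,"spin":0},{"x":0,"y":0,"z":0,"spin":0},{"x":0,"y":0,"z":0,"spin":0}], "fingers": 85}}

```text
t: 49.55
tool_pos: [0.5746, 0.3657, 0.0614]
tool_rot: [0.0, 0.548, 0.836, 0.0]
ft_force: [-0.8, -0.1, -0.6]
opening: 0.0727
finger_force: 0.0
```

Emit:
{"name": "jog_arm", "arguments": {"series": [{"x":0,"y":0,"z":-15,"spin":0},{"x":0,"y":0,"z":-50,"spin":0},{"x":0,"y":0,"z":-95,"spin":0},{"x":0,"y":0,"z":-140,"spin":0},{"x":0,"y":0,"z":-140,"spin":0},{"x":0,"y":0,"z":-140,"spin":0}]}}

```text
t: 50.15
tool_pos: [0.5751, 0.3663, 0.2042]
tool_rot: [0.001, 0.548, 0.836, 0.002]
ft_force: [0.4, -0.5, -0.5]
opening: 0.0727
finger_force: 0.0
```

```bash
python3 plan.py .465,.2,.2,2.3 .4625,-.3184,.2,3.09
```

```text
t 50.15 pos [0.5751 0.3663 0.2042] yaw 1.981 open 0.0727 F [ 0.4 -0.5 -0.5] pad 0.0 q [-0.36  0.73 -0.46  1.36  0.34  1.12 -0.45]
.465,.2,.2,2.3 -> x -108.6 y -167.2 z 3.3 spin -0.319 (alt 5.964)
.4625,-.3184,.2,3.09 -> x -583.1 y -376.2 z 2.0 spin -1.109 (alt 5.174)
```

Emit:
{"name": "jog_arm", "arguments": {"series": [{"x":-109,"y":-167,"z":0,"spin":-0.32},{"x":-109,"y":-167,"z":0,"spin":-0.32},{"x":-109,"y":-167,"z":0,"spin":-0.32},{"x":-109,"y":-167,"z":0,"spin":-0.32},{"x":-583,"y":-376,"z":0,"spin":-1.11},{"x":-583,"y":-376,"z":0,"spin":-1.11},{"x":-583,"y":-376,"z":0,"spin":-1.11},{"x":-583,"y":-376,"z":0,"spin":-1.11},{"x":-583,"y":-376,"z":0,"spin":-1.11},{"x":-583,"y":-376,"z":0,"spin":-1.11},{"x":-583,"y":-376,"z":0,"spin":-1.11},{"x":-583,"y":-376,"z":0,"spin":-1.11}]}}

```text
t: 51.35
tool_pos: [0.4614, -0.198, 0.2004]
tool_rot: [-0.001, 0.025, 1.0, 0.001]
ft_force: [1.4, 0.9, 0.5]
opening: 0.0726
finger_force: 0.0
```

Emit:
{"name": "jog_arm", "arguments": {"series": [{"x":0,"y":0,"z":0,"spin":0},{"x":0,"y":0,"z":0,"spin":0}]}}

```text
t: 51.55
tool_pos: [0.4615, -0.197, 0.2]
tool_rot: [-0.001, 0.027, 1.0, 0.001]
ft_force: [-0.6, 1.6, 0.3]
opening: 0.0729
finger_force: 0.0
```

```bash
python3 plan.py .4625,-.3184,.13,3.09
```

```text
t 51.55 pos [ 0.4615 -0.197   0.2   ] yaw 3.087 open 0.0729 F [-0.6  1.6  0.3] pad 0.0 q [ 0.91  0.56 -0.83  1.88  0.51  0.93  1.36]
.4625,-.3184,.13,3.09 -> x -7.8 y -121.2 z 69.8 spin -0.003 (alt 6.280)
```

Emit:
{"name": "jog_arm", "arguments": {"series": [{"x":-8,"y":-121,"z":0,"spin":0},{"x":-8,"y":-121,"z":0,"spin":0},{"x":-8,"y":-121,"z":0,"spin":0},{"x":-8,"y":-121,"z":30,"spin":0},{"x":-8,"y":-121,"z":70,"spin":0},{"x":-8,"y":-121,"z":85,"spin":0},{"x":-8,"y":-121,"z":85,"spin":0},{"x":-8,"y":-121,"z":85,"spin":0}]}}

```text
t: 52.35
tool_pos: [0.466, -0.3159, 0.1173]
tool_rot: [0.001, 0.024, 1.0, 0.0]
ft_force: [-0.1, 0.7, -0.1]
opening: 0.0722
finger_force: 0.0
```

```bash
python3 plan.py .4625,-.3184,.0605,3.091
```

```text
t 52.35 pos [ 0.466  -0.3159  0.1173] yaw 3.093 open 0.0722 F [-0.1  0.7 -0.1] pad 0.0 q [ 1.    0.74 -0.73  1.8   0.64  0.85  1.48]
.4625,-.3184,.0605,3.091 -> x 3.4 y -2.7 z 56.8 spin 0.002 (alt 6.285)
```

Emit:
{"name": "jog_arm", "arguments": {"series": [{"x":3,"y":-3,"z":25,"spin":0},{"x":3,"y":-3,"z":45,"spin":0},{"x":3,"y":-3,"z":54,"spin":0},{"x":3,"y":-3,"z":57,"spin":0},{"x":3,"y":-3,"z":57,"spin":0},{"x":3,"y":-3,"z":57,"spin":0}]}}

```text
t: 52.95
tool_pos: [0.4626, -0.32, 0.0606]
tool_rot: [0.001, 0.025, 1.0, -0.0]
ft_force: [0.1, 0.7, 0.7]
opening: 0.0727
finger_force: 0.0
```

Emit:
{"name": "jog_arm", "arguments": {"series": [{"x":0,"y":0,"z":0,"spin":0},{"x":0,"y":0,"z":0,"spin":0},{"x":0,"y":0,"z":0,"spin":0},{"x":0,"y":0,"z":0,"spin":0},{"x":0,"y":0,"z":0,"spin":0},{"x":0,"y":0,"z":0,"spin":0}], "fingers": 0}}

```text
t: 53.55
tool_pos: [0.4621, -0.3199, 0.0601]
tool_rot: [0.001, 0.025, 1.0, -0.0]
ft_force: [-0.2, 0.3, 6.0]
opening: 0.0446
finger_force: 31.3
```

Emit:
{"name": "jog_arm", "arguments": {"series": [{"x":0,"y":0,"z":-10,"spin":0},{"x":0,"y":0,"z":-30,"spin":0},{"x":0,"y":0,"z":-65,"spin":0},{"x":0,"y":0,"z":-105,"spin":0},{"x":0,"y":0,"z":-145,"spin":0},{"x":0,"y":0,"z":-145,"spin":0},{"x":0,"y":0,"z":-145,"spin":0}]}}

```text
t: 54.25
tool_pos: [0.4614, -0.3202, 0.205]
tool_rot: [0.0, 0.026, 1.0, -0.001]
ft_force: [-0.8, -0.2, -1.3]
opening: 0.0442
finger_force: 30.9
```

```bash
python3 plan.py .4822,.3218,.205,1.981
```

```text
t 54.25 pos [ 0.4614 -0.3202  0.205 ] yaw 3.09 open 0.0442 F [-0.8 -0.2 -1.3] pad 30.923216342926025 q [ 1.07  0.64 -0.81  1.72  0.53  1.02  1.58]
.4822,.3218,.205,1.981 -> x 12.0 y 642.2 z -0.7 spin 1.109 (alt 7.393)
```

Emit:
{"name": "jog_arm", "arguments": {"series": [{"x":1,"y":43,"z":0,"spin":0.08},{"x":2,"y":88,"z":0,"spin":0.16},{"x":3,"y":133,"z":0,"spin":0.24},{"x":4,"y":178,"z":0,"spin":0.32},{"x":5,"y":223,"z":0,"spin":0.4},{"x":6,"y":268,"z":0,"spin":0.48},{"x":7,"y":313,"z":0,"spin":0.56},{"x":8,"y":358,"z":0,"spin":0.64},{"x":9,"y":403,"z":0,"spin":0.72},{"x":10,"y":448,"z":0,"spin":0.8},{"x":11,"y":493,"z":0,"spin":0.88},{"x":12,"y":530,"z":0,"spin":0.96}]}}

```text
t: 55.45
tool_pos: [0.475, 0.212, 0.2026]
tool_rot: [-0.001, 0.485, 0.875, -0.001]
ft_force: [0.4, -0.9, -0.8]
opening: 0.0442
finger_force: 31.0
```

Emit:
{"name": "jog_arm", "arguments": {"series": [{"x":0,"y":0,"z":0,"spin":0},{"x":0,"y":0,"z":0,"spin":0}]}}

```text
t: 55.65
tool_pos: [0.4751, 0.2101, 0.2027]
tool_rot: [-0.001, 0.483, 0.876, -0.002]
ft_force: [0.3, -0.7, -1.7]
opening: 0.0448
finger_force: 31.0
```

```bash
python3 plan.py .4822,.3218,.12,1.981
```

```text
t 55.65 pos [0.4751 0.2101 0.2027] yaw 2.134 open 0.0448 F [ 0.3 -0.7 -1.7] pad 30.976043343544006 q [-0.09  0.51 -0.55  1.84  0.34  0.89 -0.24]
.4822,.3218,.12,1.981 -> x 90.7 y 66.0 z 82.4 spin 0.153 (alt 6.436)
```

Emit:
{"name": "jog_arm", "arguments": {"series": [{"x":30,"y":22,"z":0,"spin":0.05},{"x":60,"y":44,"z":0,"spin":0.1},{"x":91,"y":66,"z":0,"spin":0.15},{"x":91,"y":66,"z":0,"spin":0.15},{"x":91,"y":66,"z":30,"spin":0.15},{"x":91,"y":66,"z":65,"spin":0.15},{"x":91,"y":66,"z":82,"spin":0.15},{"x":91,"y":66,"z":82,"spin":0.15},{"x":91,"y":66,"z":82,"spin":0.15}]}}

```text
t: 56.55
tool_pos: [0.4847, 0.3202, 0.1221]
tool_rot: [0.0, 0.549, 0.836, -0.001]
ft_force: [0.8, 0.1, -0.8]
opening: 0.0444
finger_force: 31.1
```

```bash
python3 plan.py .4822,.3218,.0535,1.981
```

```text
t 56.55 pos [0.4847 0.3202 0.1221] yaw 1.979 open 0.0444 F [ 0.8  0.1 -0.8] pad 31.054258346557617 q [-0.35  0.69 -0.45  1.75  0.39  0.79 -0.58]
.4822,.3218,.0535,1.981 -> x 2.5 y -1.5 z 68.6 spin -0.002 (alt 6.281)
```

Emit:
{"name": "jog_arm", "arguments": {"series": [{"x":1,"y":-2,"z":10,"spin":0},{"x":1,"y":-2,"z":25,"spin":0},{"x":1,"y":-2,"z":42,"spin":0},{"x":1,"y":-2,"z":57,"spin":0},{"x":1,"y":-2,"z":65,"spin":0},{"x":1,"y":-2,"z":69,"spin":0},{"x":1,"y":-2,"z":69,"spin":0},{"x":1,"y":-2,"z":69,"spin":0}]}}

```text
t: 57.35
tool_pos: [0.4822, 0.3227, 0.0541]
tool_rot: [0.0, 0.548, 0.836, 0.001]
ft_force: [0.1, 0.8, -0.8]
opening: 0.0444
finger_force: 30.9
```

```bash
python3 plan.py .4822,.3218,.0535,1.981
```

```text
t 57.35 pos [0.4822 0.3227 0.0541] yaw 1.981 open 0.0444 F [ 0.1  0.8 -0.8] pad 30.926243662834167 q [-0.39  0.78 -0.39  1.8   0.46  0.65 -0.63]
.4822,.3218,.0535,1.981 -> x -0.8 y -0.4 z 0.6 spin -0.000 (alt 6.283)
```

Emit:
{"name": "jog_arm", "arguments": {"series": [{"x":0,"y":0,"z":1,"spin":0},{"x":0,"y":0,"z":1,"spin":0}]}}

```text
t: 57.55
tool_pos: [0.4822, 0.3228, 0.053]
tool_rot: [0.0, 0.548, 0.836, 0.001]
ft_force: [-0.5, 0.9, 1.1]
opening: 0.0443
finger_force: 31.1
```

Emit:
{"name": "jog_arm", "arguments": {"series": [{"x":0,"y":0,"z":0,"spin":0},{"x":0,"y":0,"z":0,"spin":0},{"x":0,"y":0,"z":0,"spin":0},{"x":0,"y":0,"z":0,"spin":0},{"x":0,"y":0,"z":0,"spin":0}], "fingers": 85}}

```text
t: 58.05
tool_pos: [0.4818, 0.3222, 0.0523]
tool_rot: [-0.0, 0.548, 0.836, -0.0]
ft_force: [-0.5, 0.1, 0.2]
opening: 0.0726
finger_force: 0.0
```

Emit:
{"name": "jog_arm", "arguments": {"series": [{"x":0,"y":0,"z":-15,"spin":0},{"x":0,"y":0,"z":-50,"spin":0},{"x":0,"y":0,"z":-95,"spin":0},{"x":0,"y":0,"z":-140,"spin":0},{"x":-180,"y":-100,"z":-150,"spin":-0.4},{"x":-180,"y":-100,"z":-150,"spin":-0.4},{"x":-180,"y":-100,"z":-150,"spin":-0.4},{"x":-180,"y":-100,"z":-150,"spin":-0.4},{"x":-310,"y":-150,"z":-150,"spin":-0.7},{"x":-310,"y":-150,"z":-150,"spin":-0.7},{"x":-310,"y":-150,"z":-150,"spin":-0.7},{"x":-310,"y":-150,"z":-150,"spin":-0.7}]}}

```text
t: 59.25
tool_pos: [0.4675, -0.0311, 0.2022]
tool_rot: [-0.0, 0.236, 0.972, -0.003]
ft_force: [-0.3, 0.4, -0.8]
opening: 0.0724
finger_force: 0.0
```

```bash
python3 plan.py
python3 - <<'E'
from h import *
s=optics.get_image('scene'); t=optics.get_image('top'); o=[]
X=(.5283,.343,.41); f=lambda dx:(X[0]+dx*np.cos(X[2]),X[1]+dx*np.sin(X[2]),X[2])
k=400/90
for p,(x,y) in((s,(243,191)),(t,(240,155))):
    m=cv2.resize(p['color'][y:y+90,x:x+90],(400,400),interpolation=cv2.INTER_CUBIC)
    for dx,sx,sy,z in((0,.186,.182,.018),(0,.038,.105,.04),(.05,.05,.14,.079),(-.05,.045,.1,.064)):
        cv2.polylines(m,[((proj(p,box(*f(dx),sx,sy,z,z)[[0,2,6,4]])-[x,y]+.5)*k).astype(np.int32)],True,(0,0,255),1)
    o.append(m)
cv2.imwrite('pics/k.png',np.hstack(o))
for n,b,sz,z0,z1 in(('carton_a',(278,186),(.05,.14),.004,.079),('carton_b',(291,213),(.045,.1),.004,.064),('empty_block',(285,198),(.038,.105),.004,.04),('loaded_block',(376,224),(.038,.105),.055,.091)):
    m=near(optics.trace(t,n),b)
    if m is not None: print(n,*fit([(t,m)],[*ray(t,b,z1),.35 if z1<.09 else 0],sz,z0,z1))
E
```

```text
t 59.25 pos [ 0.4675 -0.0311  0.2022] yaw 2.666 open 0.0724 F [-0.3  0.4 -0.8] pad 0.0 q [ 0.53  0.48 -0.73  1.97  0.42  0.86  0.66]
carton_a [0.5749 0.3658 0.4387] 0.042
carton_b [0.4824 0.3194 0.4446] 0.078
loaded_block [0.4524 0.0456 0.0753] 0.107
```

View pics/k.png

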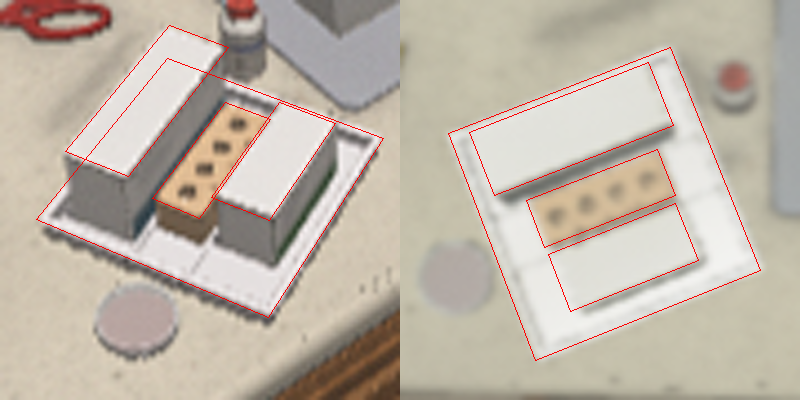

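Both cartons and the empty block match their outlines upright in the bays, the bottle and petri dish are untouched, and the loaded block is in the nest. Handing in.

```bash
python3 -c "
from station import bot
print(bot.close_job())"
```

```text
the job is handed in; nothing more can be done
None
```

I handed the job in at about 59 s: the last images show the loaded block flat in the mixer's nest, the empty block in the tray's middle bay and both cartons upright where they stood; the hand-in call did not report a verdict.

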